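# Set the side guide of a bundling jig and prove it

### The job

Set the side guide of the bundling jig to the red index tab, taking the play out of its screw: wind the crank clockwise until the pointer is about 6 mm past the tab, then wind it back anticlockwise until the pointer stands level with the tab, coming up to it from that side only. Then slide the blue setting gauge along the bed square against the middle of the guide's rubber pad, press it there gently with about 12 N (never 22 N or more) for half a second to prove the guide no longer gives, and let go, leaving gauge and guide there. Move the guide by its crank only, never by hand, and leave the tab, stamp, tape roll and calculator where they are.

Things in the scene. Friction and masses are not known exactly. Their poses are not given: they have to be found in the camera images.
- jig: Bundling jig, fixed. Base plate 160 (x) x 380 (y) x 18 mm; origin under its centre, z up. Its top is the bed, free for the gauge at y = -190 to -20 mm; then come the guide (grey upright block 96 (x) x 18 (y) mm, top at z = 65 mm, moving along y only, friction 5 N) on rods and a brass leadscrew, and at y = +148 mm the gearbox (70 x 70 mm, top at z = 78 mm) with the crank.
- guide_pointer (a point): Tip of the black pointer at the +x side of the guide, at z = 28 mm of the jig; moves with the guide along the jig's y. It is on the mark when it has the same jig y as tab_tip (within 1.5 mm). It starts 8 to 24 mm on the -y side of the tab. Axes parallel to the jig's.
- tab_tip (a point): Tip of the small red index tab on the rail at the +x edge of the jig, just beyond the pointer; it marks where the pointer must stand and is never to be moved. Axes parallel to the jig's.
- crank: Crank: dark steel disc of 50 mm radius, turning about the vertical; origin on its axis, 83 mm above the table; its +x axis points to its knob. Clockwise (from above) moves the guide to the jig's +y (to the crank), 3.18 mm per rad, anticlockwise to -y. The screw has about 4 mm play: after a reversal the guide stands still for up to 4 mm worth of turning. Only after anticlockwise turning does the guide resist a push to +y. Stays where left; 4 N at its knob turns it.
- crank_axis (a point): Point on the vertical axis of the crank, at the height (120 mm) at which to grip the crank knob. The crank disc below has its upper face 93 mm above the table.
- knob_grip (a point): Centre of the black upright crank knob at grip height, 120 mm above the table. The knob is 18 mm in diameter, stands 94 to 136 mm above the table, 38 mm from the crank axis, and spins freely on its pin, so it can be held and led round in a circle without turning the hand.
- pad_face (a point): Centre of the front (-y) face of the guide's rubber pad, 60 (x) x 30 (z) mm, at z = 38 mm of the jig. The pad is sprung: it gives to +y by about 1 mm per 6 N, 5 mm at most. Axes parallel to the jig's.
- gauge_center (a point): Centre of the loose blue setting gauge (0.25 to 0.5 kg), half-way up. Its foot is 48 (x) x 40 (y) x 28 mm high; on it stands a grip rib 16 (x) x 40 (y) mm, up to 67 mm above its underside; the centre is 33.5 mm above the underside. Starts upright on the jig's bed. Its +y face goes against the pad.
- stamp: Wooden hand stamp, 32 mm diameter, 66 mm tall, origin under its centre. Bystander beside the jig.
- tape_roll: White tape roll lying flat, 60 mm diameter, 18 mm high, origin under its centre. Bystander beside the jig.
- calculator: Beige desk calculator, 210 x 190 mm, about 95 mm high with its paper roll, origin under its centre. Bystander.
Things that resemble listed ones, but are neither listed nor needed, are in the scene too. There is more than one size of the part that bears gauge_center; the job needs the smaller.

How it is judged:
By the outcome, as a careful person would: the job done as asked, in the order asked, and still so for the second after the job is handed in, with the robot touching nothing.
It also fails if it takes over 72 s, if anything falls off the work surface, if the arm or the gripper's body presses on something with over 40 N, if the wrist force passes 120 N, or if a joint passes its speed limit or range.

### The arm

A 6-joint arm with a two-finger parallel gripper is mounted at the origin on the work surface. World frame = base frame: x ahead of the robot, y to its left, z up, the work surface at z = 0. Lengths are in m, angles in rad, forces in N, time in s.
With the tool pointing down it reaches from about 0.25 to 0.725 m from the base axis. Payload 4 kg.
Tool frame: the origin (TCP) lies midway between the tips of the shut fingers; the grasp point (between the pads) lies 19 mm behind it (bot.grasp_offset is the distance from the TCP to the grasp point, in m); z points along the fingers, y is the direction in which the jaws open and shut (so a half turn about z gives the same grasp; the last joint's range is limited). The gripper opens to 85 mm and grips with 20 to 120 N. Pads are 22 mm wide; open, the fingers measure 114 mm over their backs; the gripper's body (76 mm by 85 mm) begins 54 mm behind the grasp point. The pads swing forward as they close: fully open they stand 13 mm farther back than shut.
Start: joints at [1.131, 0.241, 0.005, 1.335, 0, 1.571], TCP at [0.213, 0.452, 0.231] pointing down, gripper open.
Joint ranges: [-2.72, 2.72], [-1.05, 1.87], [-1.09, 1.28], [-1.99, 2.15], [-1.42, 1.44], [-3.14, 3.14]. Speed limits (rad/s): [2.79, 2.79, 3.14, 3.14, 3.14, 3.14].

### API

Orientations are given as a unit quaternion [x, y, z, w].
In Python, from workcell import sensors, optics, bot gives the robot as it stands.
- The arm moves only by the tool apply_moves, never from a script. Its argument "plan" is one flat list of numbers, 6 for each row, row after row: the shift along the tool's x, y, z in m, then the turn, a rotation vector about the tool's x, y, z in rad. In form: [tx, ty, tz, ax, ay, az, tx, ty, tz, ax, ay, az, ...]. A call has 1 to 12 rows; each row is the pose to reach, as a shift and turn from the pose commanded when the call began, along the tool's axes at that moment; what a row does not reach only later rows make up. A row lasts 1/12 s, in which the tool goes at most 41.7 mm and 7.16 degrees, less where a joint would pass 70% of its speed; a pose out of reach is approached as far as the arm can. A call with a gripper value outside its range is refused whole. "grip" is the finger opening in m, from 0 to 0.0854, set as the call begins (left out, the last holds). The fingers move at their own pace and stop on an object; the grip force is fixed at half the most. Time passes only in rows, so rows that repeat a pose let the fingers close. It gives the time, the measured TCP pose, the force and the opening at its end, in the units of the state.
- sensors.get_obs(): the state, without advancing time (a new reading comes with each control period).
- optics.camera(name): name is "scene" or "top"; returns a dict with "pixels" (384x512x3 uint8, red, green, blue), "fx", "fy", "cx", "cy" (pixels), "k1" (the pictures are not rectified: a ray, as slopes to the right and down, at radius r is drawn at 1 + k1 r^2 times it, then the intrinsics apply), "pose" (4x4, takes a point from camera to world coordinates). Camera axes: x right, y up, looking along -z (the intrinsics and any distortion apply to the point x, -y, -z); pixel columns grow to the right and rows downward; lengths in m; the calibration is good to about 2 mm. A picture is of the moment at which its call begins. There is no depth.
- bot.job_done(): hands the job in, once; it reports no verdict.
The state is a dict: "clock": time; "joint_pos": joint angles; "joint_vel": joint speeds; "tau": joint torques, N m; "eef_pos": TCP position; "tool_rot": TCP orientation; "ft_force": force on the tool from outside, world axes, zero at the start; "ft_torque": the same for the moment, N m; "grip_width": finger opening in m.
Only numpy, scipy, OpenCV 4.12 (cv2) and the standard library are available. Lean on these libraries where they do the work, as an engineer would, in place of code of your own. Each camera call takes 0.05 s, during which the arm holds its last target.

## Working session

There is one attempt and no reset: what is moved stays moved. The work goes in short steps, Python scripts to look and compute and a tool call to move; the robot and the scene stay as the last step left them, time stands still between calls to the robot, and variables do not carry over. Pictures are saved under pics/ and viewed, and the job is handed in when it is done.

Besides the shell and the picture viewer there is one more tool, called after "Emit:" as name(argument=value, ...), one argument or row to a line, values as JSON. apply_moves: Moves the arm, as the interface text tells. Its arguments: {"type":"object","properties":{"plan":{"type":"array","items":{"type":"number"}},"grip":{"type":"number"}},"required":["plan"]}

```bash
mkdir -p pics; ls; cat > h.py <<'E'
import numpy as np,cv2
from workcell import sensors,optics,bot
def cam(n):
    c=optics.camera(n); return c
def save(c,n,box=None,s=1):
    im=c['pixels'][:,:,::-1]
    if box: im=im[box[1]:box[3],box[0]:box[2]]
    if s!=1: im=cv2.resize(im,None,fx=s,fy=s,interpolation=cv2.INTER_CUBIC)
    cv2.imwrite('pics/'+n,im)
def ray(c,u,v):
    K=np.array([[c['fx'],0,c['cx']],[0,c['fy'],c['cy']],[0,0,1]])
    p=cv2.undistortPoints(np.array([[[u,v]]],float),K,np.array([c['k1'],0,0,0.]),)[0,0]
    P=np.array(c['pose']); d=P[:3,:3]@np.array([p[0],-p[1],-1.]); return P[:3,3],d
def onz(c,u,v,z):
    o,d=ray(c,u,v); return o+d*(z-o[2])/d[2]
def proj(c,X):
    P=np.array(c['pose']); q=P[:3,:3].T@(np.array(X)-P[:3,3]); a=np.array([q[0],-q[1]])/-q[2]
    a=a*(1+c['k1']*(a@a)); return np.array([c['fx']*a[0]+c['cx'],c['fy']*a[1]+c['cy']])
E
python3 - <<'E'
from h import *
for n in('scene','top'):
    c=cam(n); save(c,n+'0.png',s=1.5); print(n,c['fx'],c['fy'],c['cx'],c['cy'],c['k1']);print(np.round(c['pose'],3))
o=sensors.get_obs(); print(o)
E
```

```text
pics
scene 377.7210922921461 377.7210922921461 252.26649355939406 191.58788701301688 -0.11822666809373039
[[-0.481 -0.568  0.668  1.117]
 [ 0.877 -0.324  0.356  0.488]
 [ 0.015  0.757  0.654  0.668]
 [ 0.     0.     0.     1.   ]]
top 362.17921319320385 362.17921319320385 257.12724275279146 191.8869677768581 -0.056619589234834226
[[-0.017  0.998 -0.058  0.489]
 [-1.    -0.016  0.018  0.18 ]
 [ 0.017  0.058  0.998  1.111]
 [ 0.     0.     0.     1.   ]]
{'clock': 0.1, 'joint_pos': array([ 1.13098840e+00,  2.41322106e-01,  3.90360286e-03,  1.33520626e+00,
       -4.08398429e-06,  1.57078330e+00]), 'joint_vel': array([-0.00048615, -0.00257272,  0.00167681,  0.0018897 ,  0.00092718,
        0.00111699]), 'tau': array([ 6.68187640e-04, -3.73137796e+01,  2.53010541e+01,  1.08480966e-02,
        1.04038286e-04,  1.67915891e-05]), 'eef_pos': array([0.21265138, 0.45192192, 0.23052678]), 'tool_rot': array([ 2.18129451e-01,  9.75919416e-01, -8.92646182e-04, -1.97436733e-04]), 'ft_force': array([ 0.67731196, -0.21586359, -0.31837705]), 'ft_torque': array([0.00128464, 0.00680845, 0.01733406]), 'grip_width': 0.08510373532867097}
```

View pics/scene0.png

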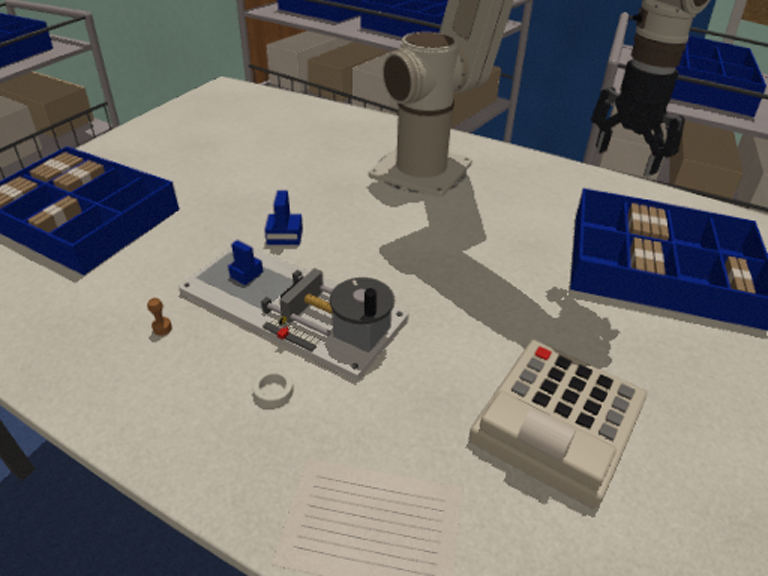

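View pics/top0.png

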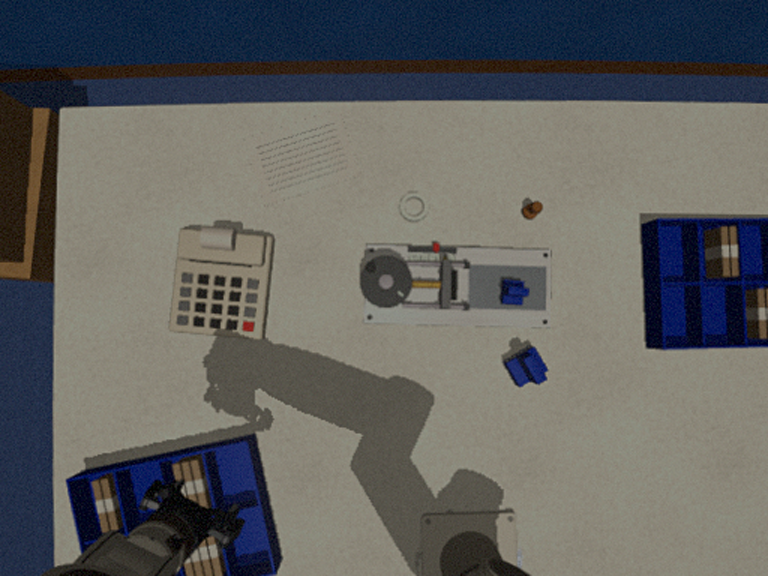

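View crops.

The full views show two blue gauges. One is on the bed at about (243,262) in the scene view and (515,291) in the top view. The other is on the table at (284,220) and (525,365). The one on the bed looks smaller, and the description says the gauge starts on the bed. I'll check both in enlarged crops.

```bash
python3 - <<'E'
from h import *
c=cam('scene'); save(c,'s1.png',(115,120,285,260),4.5)
c=cam('top'); save(c,'t1.png',(230,150,380,265),5)
E
```

```text
(no output)
```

View pics/s1.png

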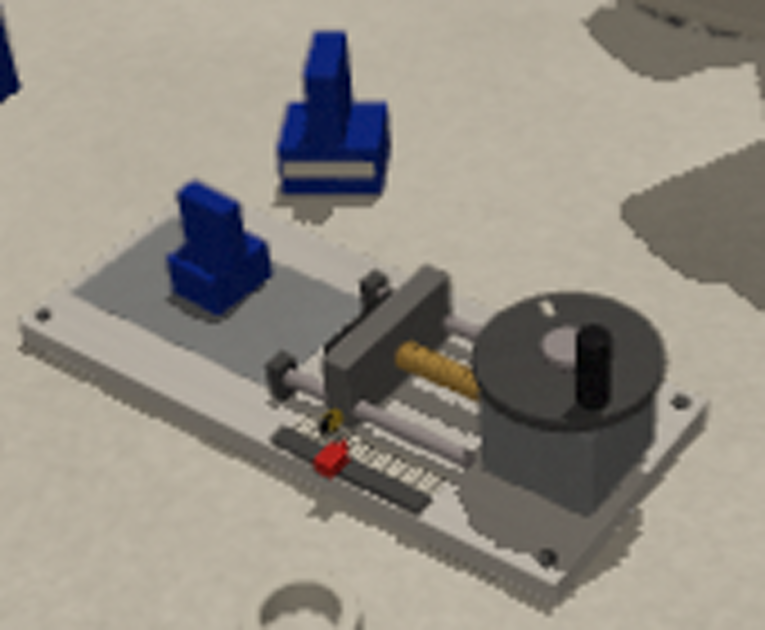

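View pics/t1.png

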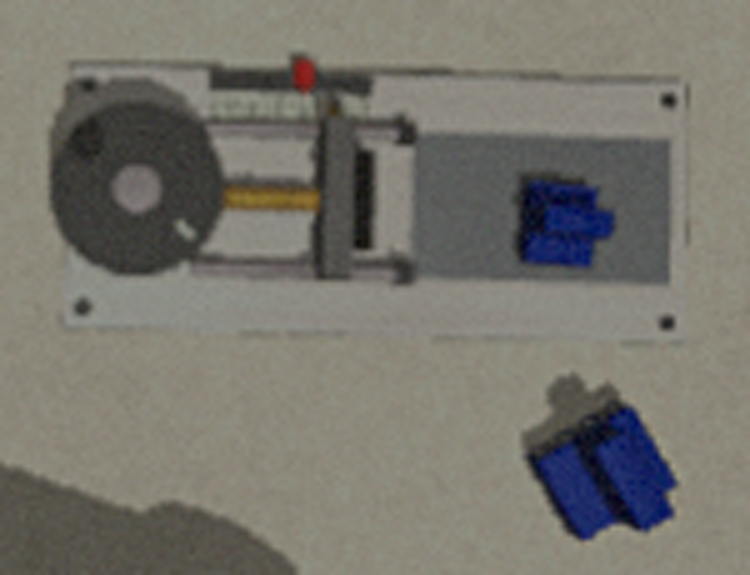

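The crops settle it. The gauge on the bed, at about (219,250) in s1 and (560,222) in t1, is the smaller one and stands on the bed, so it is the right one. The one on the table is larger and carries a white stripe, so it is the look-alike. Next I'll measure.

```bash
python3 - <<'E'
from h import *
def avg(n,k=4):
    c=cam(n); im=c['pixels'].astype(float)
    for i in range(k-1): im+=cam(n)['pixels']
    c['pixels']=(im/k).astype(np.uint8); return c
T=avg('top'); S=avg('scene')
def dark(c,u,v,r=4):
    g=c['pixels'].astype(float).mean(2); ui,vi=int(round(u)),int(round(v))
    p=g[vi-r:vi+r+1,ui-r:ui+r+1]; w=np.clip(np.median(p)-20-p,0,None)
    yy,xx=np.mgrid[vi-r:vi+r+1,ui-r:ui+r+1]; return (w*xx).sum()/w.sum(),(w*yy).sum()/w.sum()
sc=[]
for x,y in[(89,85),(668,100),(667,322),(82,306)]:
    u,v=dark(T,230+x/5,150+y/5); p=onz(T,u,v,.019); sc.append(p[:2]); print('top screw',round(u,2),round(v,2),p.round(4))
ss=[]
for x,y in[(43,315),(681,402),(548,558)]:
    u,v=dark(S,115+x/4.5,120+y/4.5,3); p=onz(S,u,v,.019); print('scene screw',round(u,2),round(v,2),p.round(4))
sc=np.array(sc); print('center',sc.mean(0)); a=(sc[0]+sc[3]-sc[1]-sc[2])/2; print('len',np.linalg.norm(a),'dir',a, 'yaw',np.degrees(np.arctan2(-a[0],a[1]))); b=(sc[0]+sc[1]-sc[2]-sc[3])/2; print(np.linalg.norm(b),np.degrees(np.arctan2(b[1],b[0])))
for n,(x,y) in dict(ul=(70,62),ur=(687,78),lr=(684,340),ll=(65,325)).items(): print(n,onz(T,230+x/5,150+y/5,.018).round(4))
print('disc',onz(T,230+137/5,150+187/5,.093).round(4))
print('knob top',onz(T,230+88/5,150+136/5,.136).round(4),'scene',onz(S,115+594/4.5,120+331/4.5,.136).round(4),onz(S,115+592/4.5,120+403/4.5,.094).round(4))
E
```

```text
top screw 247.52 166.9 [0.6295 0.1876 0.019 ]
top screw 363.71 169.46 [ 0.6168 -0.1681  0.019 ]
top screw 362.96 214.12 [ 0.4803 -0.1611  0.019 ]
top screw 246.02 211.03 [0.4959 0.1941 0.019 ]
scene screw 124.08 189.72 [ 0.6162 -0.1652  0.019 ]
scene screw 265.82 208.97 [0.4949 0.1962 0.019 ]
scene screw 236.57 243.39 [0.629  0.1904 0.019 ]
center [0.555652   0.01310638]
len 0.3557196482027996 dir [0.01412115 0.35543925] yaw -2.2750922123321904
0.13521636672879472 -2.8623117957192634
ul [0.6436 0.1981 0.018 ]
ur [ 0.6287 -0.1804  0.018 ]
lr [ 0.4683 -0.1729  0.018 ]
ll [0.4841 0.2034 0.018 ]
disc [0.5615 0.1601 0.093 ]
knob top [0.5865 0.1869 0.136 ] scene [0.5843 0.1917 0.136 ] [0.5895 0.1938 0.094 ]
```

```bash
cat >> h.py <<'E'
def avg(n,k=4):
    c=cam(n); im=c['pixels'].astype(float)
    for i in range(k-1): im+=cam(n)['pixels']
    c['avg']=im/k; c['pixels']=(im/k).astype(np.uint8); return c
def look(tag,k=4):
    T=avg('top',k);S=avg('scene',k)
    a=cv2.resize(T['pixels'][150:190,265:315],None,fx=14,fy=14,interpolation=cv2.INTER_CUBIC)
    b=cv2.resize(S['pixels'][195:235,170:220],None,fx=14,fy=14,interpolation=cv2.INTER_CUBIC)
    cv2.imwrite(f'pics/{tag}_t.png',a[:,:,::-1]);cv2.imwrite(f'pics/{tag}_s.png',b[:,:,::-1])
    return T,S
E
python3 - <<'E'
from h import *
T,S=look('a')
print(sensors.get_obs()['clock'])
E
```

```text
1.0
```

View pics/a_t.png

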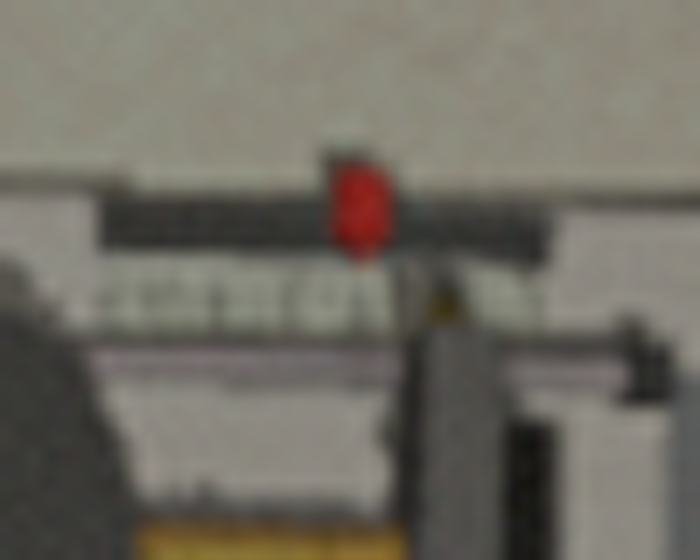

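View pics/a_s.png

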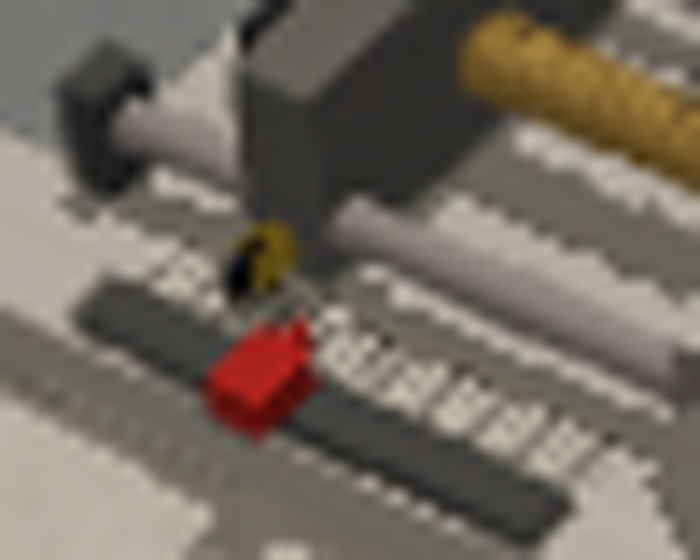

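```bash
cat >> h.py <<'E'
YAW=np.radians(-2.4); J0=np.array([.5557,.0144])
def jig(p):
    R=np.array([[np.cos(YAW),-np.sin(YAW)],[np.sin(YAW),np.cos(YAW)]]); return R.T@(np.array(p[:2])-J0)*1000
E
python3 - <<'E'
from h import *
T=cam('top');S=cam('scene')
t=lambda x,y:(265+(x+.5)/14-.5,150+(y+.5)/14-.5)
s=lambda x,y:(170+(x+.5)/14-.5,195+(y+.5)/14-.5)
for z in (.024,.028):
  print(z)
  for n,q in dict(tabtip=(363,258),ptr_y=(443,300),ptr_tip=(440,268)).items(): print('T',n,jig(onz(T,*t(*q),z)).round(1))
  for n,q in dict(tabtip=(302,328),ptr_tip=(235,290),ptr_y=(275,255)).items(): print('S',n,jig(onz(S,*s(*q),z)).round(1))
# guide faces, gauge
T['pixels'];hsv=cv2.cvtColor(T['pixels'],cv2.COLOR_RGB2HSV)
E
```

```text
0.024
T tabtip [66.2 46.1]
T ptr_y [57.6 28.6]
T ptr_tip [64.5 29.3]
S tabtip [59.8 44.3]
S ptr_tip [58.6 28.6]
S ptr_y [48. 29.]
0.028
T tabtip [65.7 46.5]
T ptr_y [57.1 29. ]
T ptr_tip [64.  29.8]
S tabtip [62.8 47.1]
S ptr_tip [61.6 31.5]
S ptr_y [51.  31.9]
```

```bash
cat >> h.py <<'E'
from scipy.spatial.transform import Rotation as Ro
def rel(pos,tooly_deg,ref=None):
    "shift+rotvec from measured pose to (pos, tool down with tool y at angle)"
    o=sensors.get_obs(); R=Ro.from_quat(o['tool_rot']); a=np.radians(tooly_deg)
    y=np.array([np.cos(a),np.sin(a),0]); z=np.array([0,0,-1.]); x=np.cross(y,z)
    G=Ro.from_matrix(np.c_[x,y,z]); d=R.inv().apply(np.array(pos)-o['eef_pos']); r=(R.inv()*G).as_rotvec()
    print(d.round(4),r.round(4)); return d,r
E
python3 - <<'E'
from h import *
rel((.587,.190,.2),-2.4)
E
```

```text
[-0.4503 -0.0782  0.0313] [ 0.     -0.      1.1729]
```

Emit:
apply_moves(
  plan=[-0.45,-0.078,0.031,0,0,1.173,-0.45,-0.078,0.031,0,0,1.173,-0.45,-0.078,0.031,0,0,1.173,-0.45,-0.078,0.031,0,0,1.173,-0.45,-0.078,0.031,0,0,1.173,-0.45,-0.078,0.031,0,0,1.173,-0.45,-0.078,0.031,0,0,1.173,-0.45,-0.078,0.031,0,0,1.173,-0.45,-0.078,0.031,0,0,1.173,-0.45,-0.078,0.031,0,0,1.173,-0.45,-0.078,0.031,0,0,1.173,-0.45,-0.078,0.031,0,0,1.173],
  grip=0.0854,
)

```text
clock: 2.1
eef_pos: [0.5919, 0.185, 0.1981]
tool_rot: [0.724, 0.689, -0.0, 0.001]
ft_force: [-1.3, -0.1, 0.3]
grip_width: 0.0851
```

Emit:
apply_moves(
  plan=[0,0,0,0,0,0,0,0,0,0,0,0],
)

```text
clock: 2.27
eef_pos: [0.5865, 0.1901, 0.1998]
tool_rot: [0.722, 0.692, -0.001, -0.0]
ft_force: [-0.9, 1.5, 0.0]
grip_width: 0.0857
```

```bash
python3 - <<'E'
from h import *
o=sensors.get_obs();print(o['clock'],o['eef_pos'],o['joint_pos'].round(3),o['ft_force'].round(1))
rel((.587,.190,.101),-2.4)
save(cam('scene'),'s2.png',(115,60,315,260),3);save(cam('top'),'t2.png',(230,120,380,265),4)
E
```

```text
2.2667 [0.5865164  0.19005183 0.19976399] [0.313 0.49  0.286 1.369 0.    1.927] [-0.9  1.5  0. ]
[-0.      0.0006  0.0988] [-0.0014  0.0001 -0.0008]
```

View pics/s2.png

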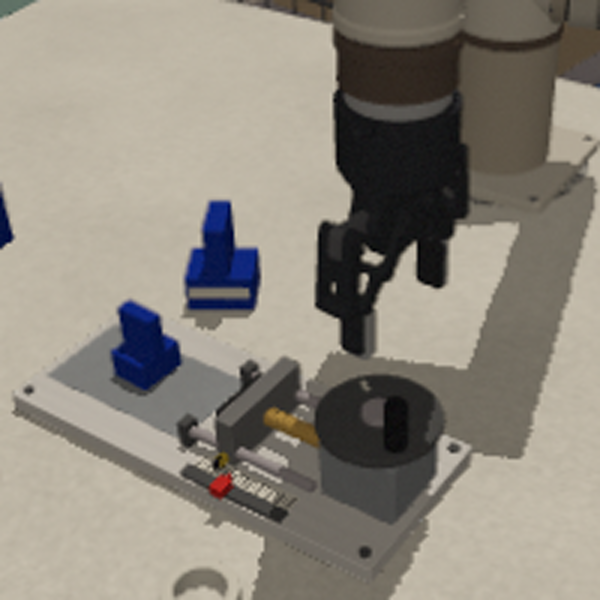

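View pics/t2.png

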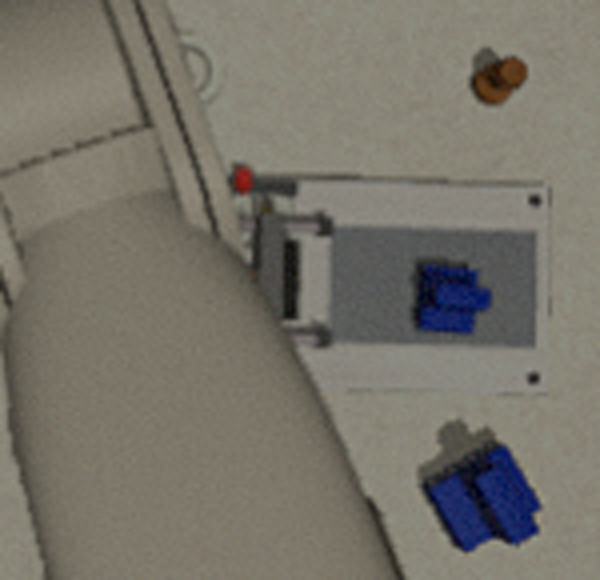

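In the scene view the open jaws hang over the knob at (396,425). The tab at (222,486) and pointer at (222,460) are clear there, but the arm will partly hide them in the top view. Now I'll descend.

Emit:
apply_moves(
  plan=[0,0,0.03,0,0,0,0,0,0.055,0,0,0,0,0,0.075,0,0,0,0,0,0.09,0,0,0,0,0,0.098,0,0,0,0,0,0.098,0,0,0],
)

```text
clock: 2.87
eef_pos: [0.5847, 0.191, 0.1007]
tool_rot: [0.721, 0.693, -0.002, -0.001]
ft_force: [-0.3, -0.4, 0.1]
grip_width: 0.0853
```

```bash
python3 - <<'E'
from h import *
o=sensors.get_obs();print(o['clock'],o['eef_pos'],o['ft_force'].round(1))
save(cam('scene'),'s3.png',(200,120,290,220),6)
E
```

```text
2.8667 [0.58468436 0.19099433 0.10073186] [-0.3 -0.4  0.1]
```

View pics/s3.png

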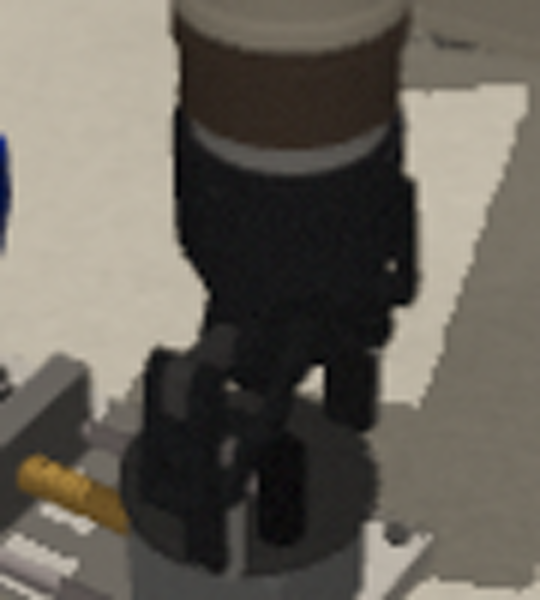

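The knob at (280,490) sits between the fingers at (205,500) and (355,400), so I'll close.

Emit:
apply_moves(
  plan=[0,0,0,0,0,0,0,0,0,0,0,0,0,0,0,0,0,0,0,0,0,0,0,0,0,0,0,0,0,0,0,0,0,0,0,0,0,0,0,0,0,0,0,0,0,0,0,0],
  grip=0.0,
)

```text
clock: 3.58
eef_pos: [0.5869, 0.19, 0.1031]
tool_rot: [0.722, 0.692, 0.0, 0.0]
ft_force: [-3.5, 1.7, 5.4]
grip_width: 0.0163
```

```bash
python3 - <<'E'
from h import *
o=sensors.get_obs();print(o['clock'],o['eef_pos'],o['ft_force'].round(1),o['grip_width'])
save(cam('scene'),'s4.png',(200,120,290,220),6)
E
```

```text
3.5833 [0.5869199  0.18996164 0.10305447] [-3.5  1.7  5.4] 0.016310300438492267
```

View pics/s4.png

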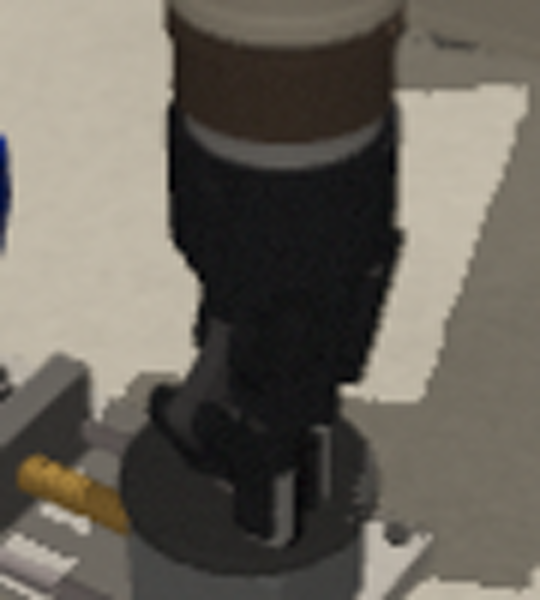

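Emit:
apply_moves(
  plan=[-0.0073,0.0067,0,0,0,0,-0.0161,0.0113,0,0,0,0,-0.0258,0.0135,0,0,0,0,-0.0357,0.013,0,0,0,0,-0.0452,0.01,0,0,0,0,-0.0535,0.0047,0,0,0,0,-0.0535,0.0047,0,0,0,0],
)

```text
clock: 4.22
eef_pos: [0.5886, 0.1357, 0.1031]
tool_rot: [0.722, 0.692, 0.0, -0.0]
ft_force: [-1.4, 1.9, 7.4]
grip_width: 0.0164
```

```bash
python3 - <<'E'
from h import *
o=sensors.get_obs();print(o['clock'],o['eef_pos'],o['ft_force'].round(1),o['ft_torque'].round(2),o['grip_width'])
save(cam('scene'),'s5.png',(160,120,290,220),6)
E
```

```text
4.2167 [0.58858593 0.13565178 0.10314537] [-1.4  1.9  7.4] [ 0.92 -0.09 -0.01] 0.016448765398171708
```

View pics/s5.png

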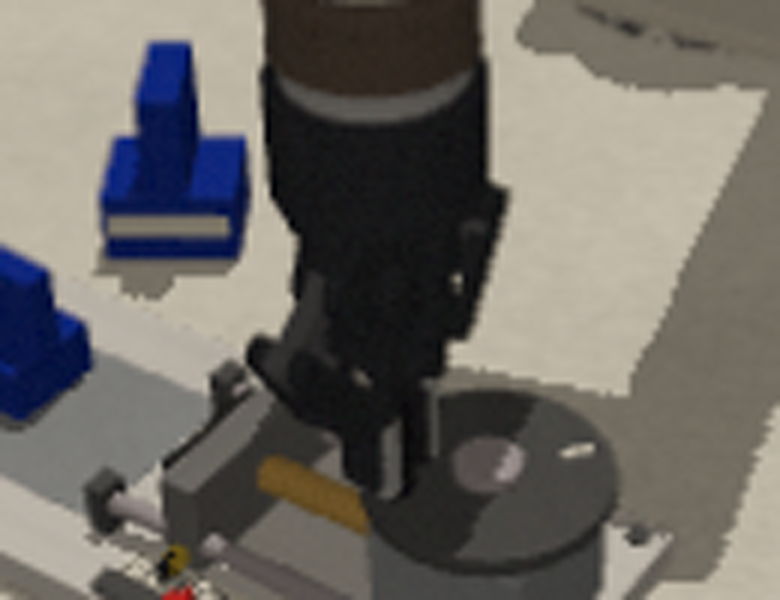

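Emit:
apply_moves(
  plan=[-0.0085,-0.0101,0,0,0,0,-0.013,-0.0225,0,0,0,0,-0.013,-0.0357,0,0,0,0,-0.0085,-0.0481,0,0,0,0,0,-0.0582,0,0,0,0,0.0114,-0.0648,0,0,0,0,0.0244,-0.0671,0,0,0,0,0.0374,-0.0648,0,0,0,0,0.0488,-0.0582,0,0,0,0,0.0573,-0.0481,0,0,0,0,0.0618,-0.0357,0,0,0,0,0.0618,-0.0225,0,0,0,0],
)

```text
clock: 5.27
eef_pos: [0.5683, 0.1997, 0.1031]
tool_rot: [0.721, 0.693, -0.001, -0.0]
ft_force: [-5.0, -5.0, 8.3]
grip_width: 0.0164
```

Emit:
apply_moves(
  plan=[0,0,0,0,0,0],
)

```text
clock: 5.35
eef_pos: [0.572, 0.1985, 0.1033]
tool_rot: [0.722, 0.692, 0.001, 0.002]
ft_force: [-0.2, -1.1, 8.0]
grip_width: 0.0163
```

```bash
python3 - <<'E'
from h import *
T,S=look('b',3)
o=sensors.get_obs();print(o['clock'],o['eef_pos'],o['ft_force'].round(1),o['ft_torque'].round(2),o['grip_width'])
save(S,'s6.png',(160,120,290,250),4)
E
```

```text
5.65 [0.56957577 0.1991289  0.10326637] [-2.4  1.5  6.7] [-0.16 -0.5   0.02] 0.0160530400450562
```

View pics/b_s.png

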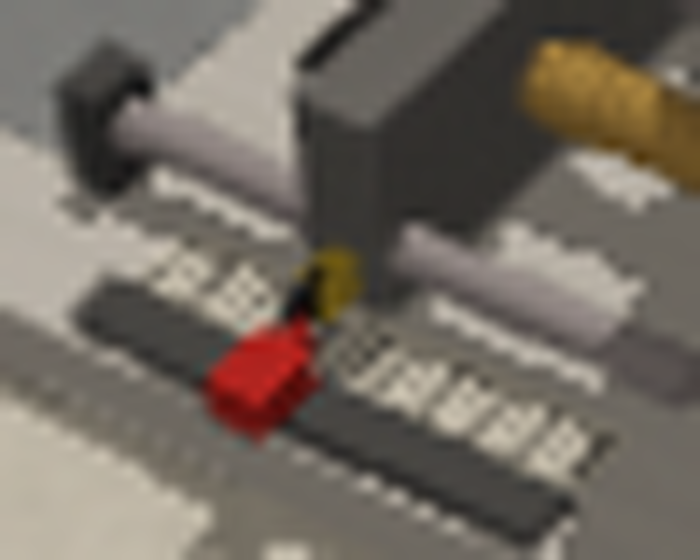

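View pics/b_t.png

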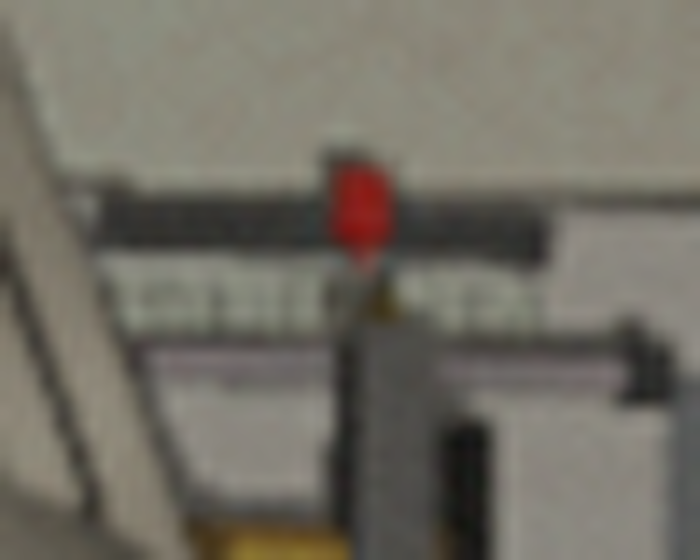

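View pics/s6.png

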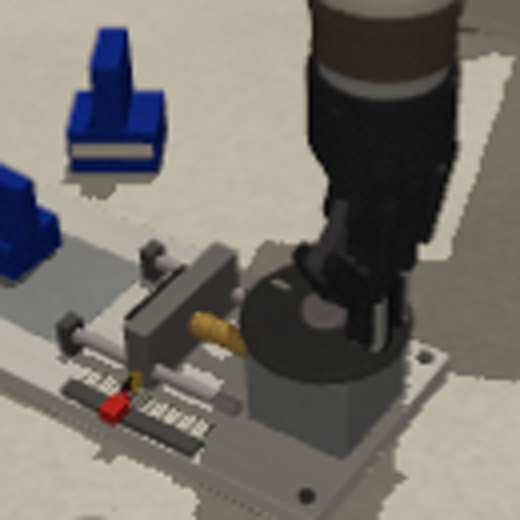

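```bash
cat >> h.py <<'E'
def tj(T,x,y,z=.028): return jig(onz(T,265+(x+.5)/14-.5,150+(y+.5)/14-.5,z))
def sj(S,x,y,z=.028): return jig(onz(S,170+(x+.5)/14-.5,195+(y+.5)/14-.5,z))
def edges(T):
    "sub-pixel crossing of guide edge by red/grey etc. yellow patch centroid, red centroid"
    a=T.get('avg',T['pixels'].astype(float)); r,g,b=a[...,0],a[...,1],a[...,2]
    return r,g,b
E
python3 - <<'E'
from h import *
T=avg('top',2);S=avg('scene',2)
print('T tab',tj(T,365,260),'ptr',tj(T,383,277),tj(T,383,295))
print('S tab',sj(S,302,325),'ptr',sj(S,293,310))
def cen(C,u0,v0,u1,v1,f):
    a=C['avg'][v0:v1,u0:u1]; w=np.clip(f(a),0,None); yy,xx=np.mgrid[v0:v1,u0:u1]; return (w*xx).sum()/w.sum(),(w*yy).sum()/w.sum()
red=lambda a:a[...,0]-a[...,1:].max(2)-30
yel=lambda a:np.minimum(a[...,0],a[...,1])-a[...,2]-15
for n,C,b,bt in(('T',T,(285,166,300,173),(285,158,296,172)),('S',S,(188,208,200,220),(180,215,196,230))):
    p=cen(C,*b,yel); q=cen(C,*bt,red); print(n,p,q,jig(onz(C,*p,.028)),jig(onz(C,*q,.028)))
big=[]
for C,b in((T,(282,158,300,176)),(S,(180,205,200,225))):
    im=np.clip(C['avg'],0,255).astype(np.uint8)[b[1]:b[3],b[0]:b[2]]; big.append(cv2.resize(im,(390,390),interpolation=cv2.INTER_NEAREST))
cv2.imwrite('pics/big.png',np.hstack(big)[:,:,::-1])
E
```

```text
T tab [65.27590881 46.05550394] ptr [61.70196882 42.09932645] [57.80422063 42.02567375]
S tab [62.19087015 46.61625432] ptr [60.12357085 43.03646502]
T (np.float64(291.9830508474576), np.float64(171.47457627118644)) (np.float64(290.41900376726664), np.float64(164.47007115948097)) [55.18318385 41.70339269] [76.30046011 46.83458017]
S (np.float64(193.4037037037037), np.float64(214.6240740740741)) (np.float64(188.23185766321097), np.float64(221.17105631829645)) [50.7212625  44.68166176] [74.98333017 47.96336892]
```

View pics/big.png

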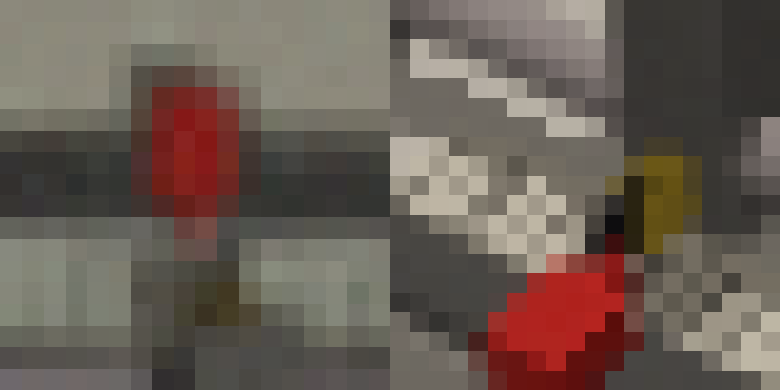

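```bash
cat >> h.py <<'E'
def circ(p0,dphi,n,r=.038):
    a=np.radians(p0); L=[]
    for k in range(1,n+1):
        b=a+np.radians(dphi)*k/n; L+=[round(r*(np.sin(b)-np.sin(a)),4),round(r*(np.cos(b)-np.cos(a)),4),0,0,0,0]
    print(L)
E
python3 -c "
from h import *
circ(-280,-175,11)"
```

```text
[np.float64(-0.0032), np.float64(0.01), 0, 0, 0, 0, np.float64(-0.0091), np.float64(0.0187), 0, 0, 0, 0, np.float64(-0.0171), np.float64(0.0255), 0, 0, 0, 0, np.float64(-0.0267), np.float64(0.0299), 0, 0, 0, 0, np.float64(-0.0371), np.float64(0.0314), 0, 0, 0, 0, np.float64(-0.0475), np.float64(0.03), 0, 0, 0, 0, np.float64(-0.0572), np.float64(0.0258), 0, 0, 0, 0, np.float64(-0.0653), np.float64(0.0192), 0, 0, 0, 0, np.float64(-0.0713), np.float64(0.0105), 0, 0, 0, 0, np.float64(-0.0747), np.float64(0.0006), 0, 0, 0, 0, np.float64(-0.0753), np.float64(-0.0099), 0, 0, 0, 0]
```

Emit:
apply_moves(
  plan=[-0.0032,0.01,0,0,0,0,-0.0091,0.0187,0,0,0,0,-0.0171,0.0255,0,0,0,0,-0.0267,0.0299,0,0,0,0,-0.0371,0.0314,0,0,0,0,-0.0475,0.03,0,0,0,0,-0.0572,0.0258,0,0,0,0,-0.0653,0.0192,0,0,0,0,-0.0713,0.0105,0,0,0,0,-0.0747,0.0006,0,0,0,0,-0.0753,-0.0099,0,0,0,0,-0.0753,-0.0099,0,0,0,0],
)

```text
clock: 6.85
eef_pos: [0.5554, 0.1241, 0.1034]
tool_rot: [0.722, 0.692, 0.0, 0.0]
ft_force: [0.6, -0.5, 8.7]
grip_width: 0.016
```

```bash
cat >> h.py <<'E'
def big(tag,k=4):
    T=avg('top',k);S=avg('scene',k);L=[]
    for C,b in((T,(280,158,300,178)),(S,(182,203,206,227))):
        im=np.clip(C['avg'],0,255).astype(np.uint8)[b[1]:b[3],b[0]:b[2]]; L.append(cv2.resize(im,(400,400),interpolation=cv2.INTER_NEAREST))
    cv2.imwrite(f'pics/{tag}.png',np.hstack(L)[:,:,::-1])
    yel=lambda a:np.minimum(a[...,0],a[...,1])-a[...,2]-15
    def cen(C,u0,v0,u1,v1,f):
        a=C['avg'][v0:v1,u0:u1]; w=np.clip(f(a),0,None); yy,xx=np.mgrid[v0:v1,u0:u1]; return (w*xx).sum()/w.sum(),(w*yy).sum()/w.sum()
    for n,C,b in(('T',T,(283,169,300,173)),('S',S,(186,208,206,221))):
        p=cen(C,*b,yel); print(n,'yellow',np.round(p,2),jig(onz(C,*p,.028)).round(1))
    o=sensors.get_obs();print(o['clock'],o['eef_pos'].round(4),o['ft_force'].round(1),o['grip_width'])
    return T,S
E
python3 - <<'E'
from h import *
big('c')
E
```

```text
T yellow [289.12 170.42] [58.1 50.4]
S yellow [196.11 215.98] [50.9 53.1]
7.25 [0.5576 0.124  0.1035] [-0.3 -0.5  8.9] 0.016115954579604595
```

View pics/c.png

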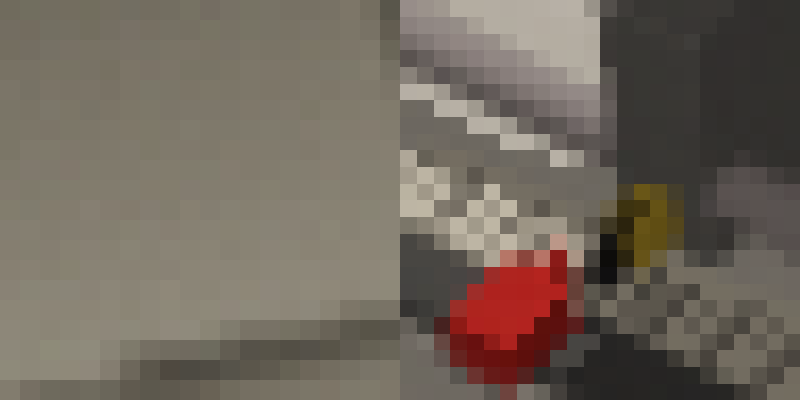

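```bash
python3 - <<'E'
from h import *
S=avg('scene',2)
for z in(.026,.028):
  for n,u,v in(('tab',191.1,217.7),('ptr now',193.6,218.9),('ptr black',194.0,218.1),('ptr start',186.3,215.2),('ptr mid',190.4,216.6)): print(z,n,jig(onz(S,u,v,z)).round(1))
save(S,'s7.png',(160,120,290,250),4)
im=np.clip(S['avg'],0,255).astype(np.uint8)[190:235,165:225]; cv2.imwrite('pics/s8.png',cv2.resize(im,None,fx=13,fy=13,interpolation=cv2.INTER_CUBIC)[:,:,::-1])
E
```

```text
0.026 tab [60.6 45.1]
0.026 ptr now [60.6 52.7]
0.026 ptr black [57.9 51.9]
0.026 ptr start [60.  29.9]
0.026 ptr mid [58.5 41.3]
0.028 tab [62.1 46.5]
0.028 ptr now [62.1 54.1]
0.028 ptr black [59.4 53.2]
0.028 ptr start [61.5 31.3]
0.028 ptr mid [60.  42.7]
```

View pics/s8.png

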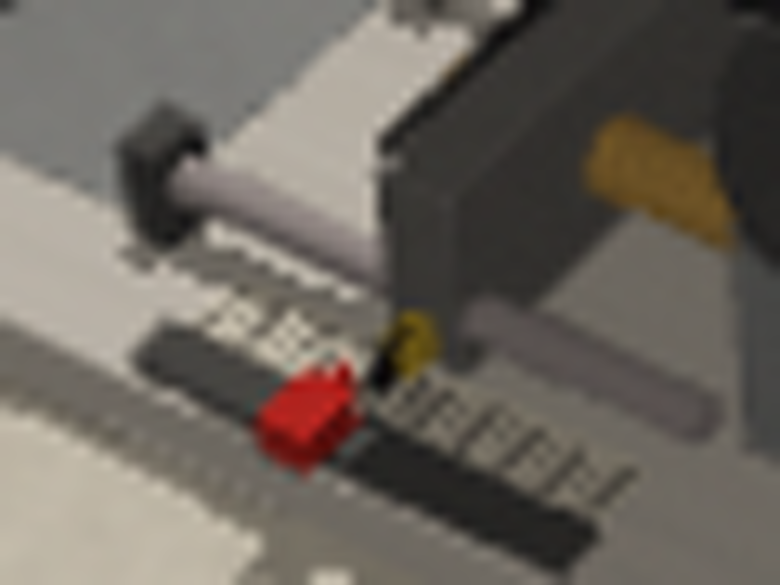

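```bash
python3 -c "
from h import *
circ(-95,140,11)"|sed 's/np.float64(//g;s/)//g'
```

```text
[0.0002, 0.0084, 0, 0, 0, 0, 0.0023, 0.0166, 0, 0, 0, 0, 0.0061, 0.0241, 0, 0, 0, 0, 0.0114, 0.0306, 0, 0, 0, 0, 0.0181, 0.0358, 0, 0, 0, 0, 0.0257, 0.0393, 0, 0, 0, 0, 0.0339, 0.0411, 0, 0, 0, 0, 0.0424, 0.041, 0, 0, 0, 0, 0.0506, 0.0391, 0, 0, 0, 0, 0.0581, 0.0354, 0, 0, 0, 0, 0.0647, 0.0302, 0, 0, 0, 0]
```

Emit:
apply_moves(
  plan=[0.0002,0.0084,0,0,0,0,0.0023,0.0166,0,0,0,0,0.0061,0.0241,0,0,0,0,0.0114,0.0306,0,0,0,0,0.0181,0.0358,0,0,0,0,0.0257,0.0393,0,0,0,0,0.0339,0.0411,0,0,0,0,0.0424,0.041,0,0,0,0,0.0506,0.0391,0,0,0,0,0.0581,0.0354,0,0,0,0,0.0647,0.0302,0,0,0,0,0.0647,0.0302,0,0,0,0],
)

```text
clock: 8.35
eef_pos: [0.5885, 0.1882, 0.1032]
tool_rot: [0.722, 0.692, -0.0, 0.0]
ft_force: [0.3, -4.8, 7.7]
grip_width: 0.0164
```

```bash
python3 - <<'E'
from h import *
T,S=big('d')
im=np.clip(S['avg'],0,255).astype(np.uint8)[190:235,165:225]; cv2.imwrite('pics/s9.png',cv2.resize(im,None,fx=13,fy=13,interpolation=cv2.INTER_CUBIC)[:,:,::-1])
E
```

```text
T yellow [289.64 171.55] [54.8 48.8]
S yellow [195.2  215.53] [50.9 50.3]
8.75 [0.5896 0.187  0.1033] [-0.6 -2.3  8.2] 0.016001850388592153
```

View pics/d.png

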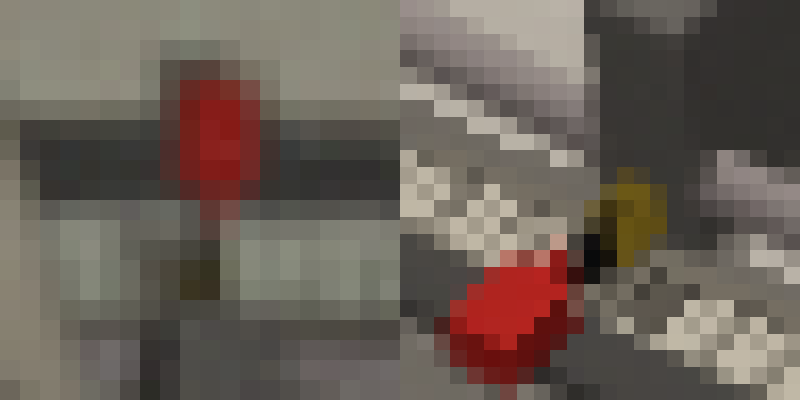

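View pics/s9.png

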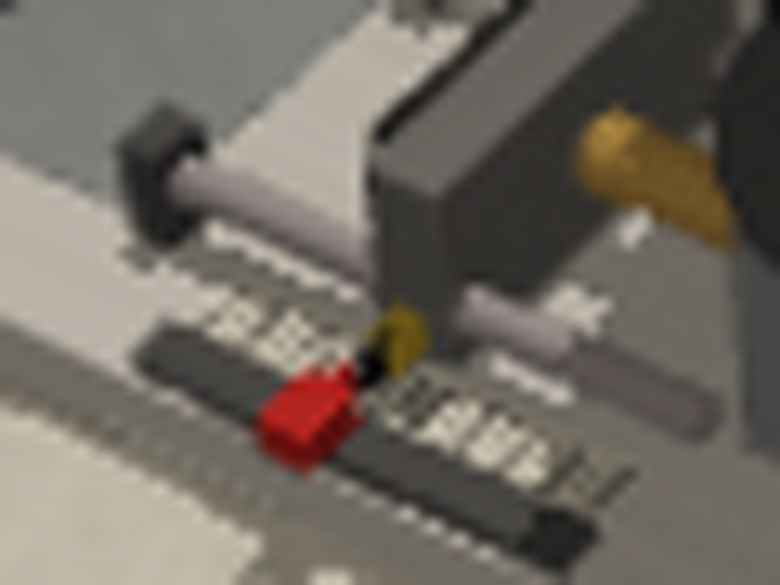

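```bash
python3 -c "
from h import *
circ(45,35,4)"|sed 's/np.float64(//g;s/)//g'
```

```text
[0.0038, -0.0044, 0, 0, 0, 0, 0.0068, -0.0093, 0, 0, 0, 0, 0.0091, -0.0147, 0, 0, 0, 0, 0.0106, -0.0203, 0, 0, 0, 0]
```

Emit:
apply_moves(
  plan=[0.0038,-0.0044,0,0,0,0,0.0068,-0.0093,0,0,0,0,0.0091,-0.0147,0,0,0,0,0.0106,-0.0203,0,0,0,0,0.0106,-0.0203,0,0,0,0],
)

```text
clock: 9.17
eef_pos: [0.5697, 0.1991, 0.1033]
tool_rot: [0.722, 0.692, 0.0, 0.001]
ft_force: [3.2, -2.8, 6.7]
grip_width: 0.0161
```

```bash
python3 - <<'E'
from h import *
T,S=big('e',6)
np.savez('e.npz',T=T['avg'],S=S['avg'])
im=np.clip(S['avg'],0,255).astype(np.uint8)[203:227,178:208]; a=cv2.resize(im,None,fx=16,fy=16,interpolation=cv2.INTER_CUBIC)
im=np.clip(T['avg'],0,255).astype(np.uint8)[156:180,280:300]; b=cv2.resize(im,None,fx=16,fy=16,interpolation=cv2.INTER_CUBIC)
cv2.imwrite('pics/s10.png',np.hstack([b,a])[:,:,::-1])
E
```

```text
T yellow [290.54 171.79] [54.1 46. ]
S yellow [194.6  215.36] [51.2 48.7]
9.7667 [0.5705 0.1989 0.1033] [0.5 1.4 6.4] 0.01647419373293837
```

View pics/e.png

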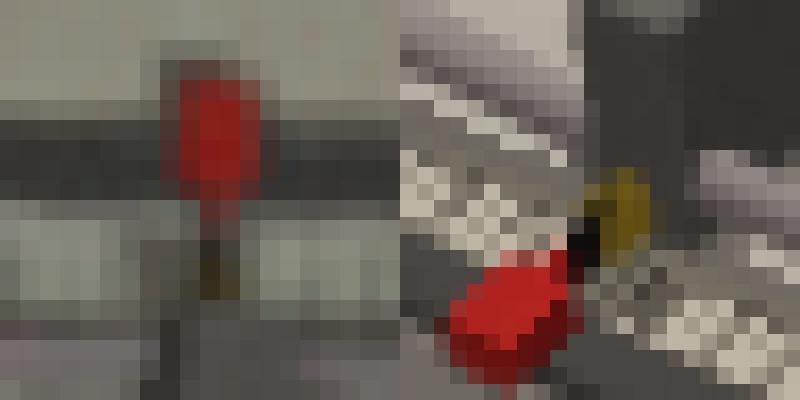

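View pics/s10.png

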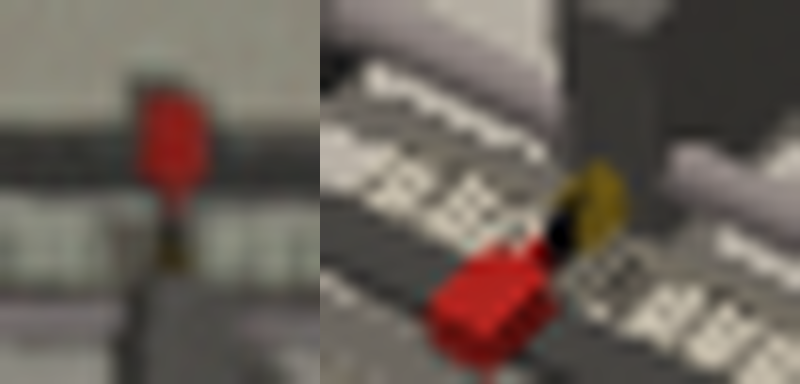

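```bash
python3 - <<'E'
from h import *
T=cam('top');S=cam('scene')
d=np.load('e.npz')
R=np.array([[np.cos(YAW),-np.sin(YAW)],[np.sin(YAW),np.cos(YAW)]])
def w(x,y,z=.028): return np.r_[R@np.array([x,y])/1000+J0,z]
for n,C in(('T',T),('S',S)):
    for x in(50,56,62,66,74,80): print(n,x,proj(C,w(x,46.3)).round(2),'dy1mm',(proj(C,w(x,47.3))-proj(C,w(x,46.3))).round(3))
im=d['T']
print('red-excess top');
for v in range(161,173): print(v,(im[v,284:298,0]-im[v,284:298,1]).round(0).astype(int), im[v,284:298].mean(1).round(0).astype(int))
E
```

```text
T 50 [290.43 173.14] dy1mm [-0.331 -0.009]
T 56 [290.47 171.16] dy1mm [-0.331 -0.009]
T 62 [290.51 169.18] dy1mm [-0.331 -0.009]
T 66 [290.53 167.87] dy1mm [-0.331 -0.009]
T 74 [290.58 165.23] dy1mm [-0.33  -0.009]
T 80 [290.62 163.26] dy1mm [-0.33  -0.009]
S 50 [194.12 214.7 ] dy1mm [0.328 0.154]
S 56 [192.59 216.17] dy1mm [0.328 0.155]
S 62 [191.05 217.65] dy1mm [0.329 0.157]
S 66 [190.02 218.65] dy1mm [0.329 0.158]
S 74 [187.94 220.66] dy1mm [0.33  0.159]
S 80 [186.36 222.18] dy1mm [0.331 0.161]
red-excess top
161 [ 3  3  3  2  3 17 20 15  8  1  2  2  3  3] [135 134 136 119  79  72  72  89 113 127 136 134 136 133]
162 [ 3  4  4  1 13 58 79 71 40  6  2  3  4  4] [135 136 135 119  75  60  64  69  87 114 136 137 136 135]
163 [  3   4   2   0  19  76 102 103  67   8   2   3   4   5] [110 108 106  96  69  63  65  64  71  90 111 110 110 110]
164 [  1   1  -1  -2  21  79 104 103  74  13  -2   1   3   3] [62 65 67 62 59 59 66 65 66 62 75 81 78 77]
165 [  0  -1  -1  -2  27  85 109 107  76  13  -2  -1   2   2] [48 52 58 58 56 57 62 63 66 52 60 65 60 58]
166 [ 0 -1 -1 -1 31 81 97 98 70 11 -2  3  0  0] [53 50 52 50 53 56 64 64 61 50 51 52 50 51]
167 [-2  1  0 -2  9 41 68 71 36  4 -1  1  2  1] [55 52 55 57 55 52 56 61 56 53 52 53 52 54]
168 [ 0  1  1  1 -3  0 37 39  0 -1  1  1  1  4] [ 97  97  95 100 102  85  60  72  77  81  82  78  81  85]
169 [-1 -1  0  2  0  2 17 16  1  0  0  1  1  1] [131 120 103 100 103  89  59  74  95 112 118 115 123 126]
170 [-2 -1 -1  5  4  1  3  3  0 -1 -3 -2 -1 -1] [133 119  97  80  79  72  42  64 101 127 135 126 131 133]
171 [-5 -2 -1  4  2  4  6  4  1 -3 -2 -3 -2 -4] [131 113 104  79  77  68  40  60  97 126 134 121 125 129]
172 [-2 -2  0  4  3  5  7  5  0 -3 -3 -2 -1 -2] [127 114 105  81  74  61  44  56  93 119 121 111 124 130]
```

Top view now has the tab tip at u≈290.5 and the pointer centre at u≈290.5, so they are level within about 0.5 mm. I'll let go of the knob, rise, and check again with nothing in the way.

Emit:
apply_moves(
  plan=[0,0,0,0,0,0,0,0,0,0,0,0,0,0,0,0,0,0,0,0,0,0,0,0,0,0,0,0,0,0,0,0,0,0,0,0,0,0,-0.03,0,0,0,0,0,-0.065,0,0,0,0,0,-0.1,0,0,0,0,0,-0.12,0,0,0,0,0,-0.12,0,0,0],
  grip=0.0854,
)

```text
clock: 10.78
eef_pos: [0.5722, 0.2003, 0.2286]
tool_rot: [0.722, 0.692, 0.005, 0.002]
ft_force: [0.0, 0.9, 1.6]
grip_width: 0.0853
```

Emit:
apply_moves(
  plan=[-0.04,-0.02,0,0,0,0,-0.08,-0.05,0,0,0,0,-0.12,-0.075,0,0,0,0,-0.16,-0.1,0,0,0,0,-0.2,-0.12,0,0,0,0,-0.24,-0.14,0,0,0,0,-0.27,-0.16,0,0,0,0,-0.3,-0.18,0,0,0,0,-0.33,-0.2,0,0,0,0,-0.33,-0.2,0,0,0,0],
)

```text
clock: 11.62
eef_pos: [0.3518, -0.1248, 0.2215]
tool_rot: [0.724, 0.69, -0.001, -0.001]
ft_force: [-0.8, 1.4, 0.2]
grip_width: 0.0854
```

```bash
python3 - <<'E'
from h import *
T,S=big('f',8)
np.savez('f.npz',T=T['avg'],S=S['avg'])
save(S,'s11f.png',s=1.5)
im=np.clip(S['avg'],0,255).astype(np.uint8)[203:227,178:208]; a=cv2.resize(im,None,fx=16,fy=16,interpolation=cv2.INTER_CUBIC)
im=np.clip(T['avg'],0,255).astype(np.uint8)[156:180,280:300]; b=cv2.resize(im,None,fx=16,fy=16,interpolation=cv2.INTER_CUBIC)
cv2.imwrite('pics/s11.png',np.hstack([b,a])[:,:,::-1])
im=T['avg']
for v in range(165,175): print(v,(im[v,284:298,0]-im[v,284:298,1]).round(0).astype(int), im[v,284:298].mean(1).round(0).astype(int),(im[v,284:298,1]-im[v,284:298,2]).round(0).astype(int))
E
```

```text
T yellow [290.34 171.79] [54.1 46.6]
S yellow [194.62 215.36] [51.2 48.7]
12.4167 [ 0.3558 -0.1219  0.2223] [-0.2 -0.6 -0.8] 0.08538787580963765
165 [  2   2   1  -2  29  87 106 106  80  14  -3   1   1   2] [55 58 57 60 61 61 70 70 67 58 62 67 63 64] [3 2 2 5 3 7 4 6 3 3 1 1 4 3]
166 [ -1  -2  -2   0  31  80 102 100  74  12   0   1   0   1] [56 55 57 56 56 61 69 67 64 55 54 55 55 54] [3 4 3 3 2 6 2 7 4 2 2 2 4 3]
167 [ 1  0  0 -2 10 39 73 74 34  3 -2  1  0  0] [57 57 59 57 61 57 57 65 61 55 56 55 56 54] [2 4 3 4 2 4 7 4 7 2 3 2 3 3]
168 [ 0  0  0  0 -3  3 38 40  2 -2  1  0  1  0] [101 101  99 101 106  91  65  77  81  83  83  82  84  86] [7 6 7 8 6 6 3 5 5 5 4 5 5 7]
169 [-1  0  2  1  1  0 16 16 -1 -1  0 -1  1  0] [135 126 108 104 107  91  62  79 101 119 122 119 128 130] [12 11  8  8  9  8  6  5  8  8 10 10 10 11]
170 [-1 -2  0  4  3  2  4  2 -1 -2 -1 -1 -1 -2] [138 123 104  85  84  75  46  69 104 132 141 134 135 138] [14 12 12  7 10  9  5  6 11 12 14 14 13 14]
171 [-3 -2  1  2  2  4  6  4  2 -2 -2 -3 -3 -4] [135 119 107  84  81  74  43  62 102 130 139 125 130 135] [13 11 11  9 10 12 18 14 13 14 14 13 14 15]
172 [-4 -2 -1  3  3  3  7  7  0 -2 -3 -2 -3 -2] [135 118 108  86  78  64  47  61  97 126 126 118 127 134] [15 12 11 10  8 11 22 18 16 14 14 13 14 14]
173 [ 0  0  0  4  1  1  2  6  1 -1 -1  0 -1  0] [110 102  96  83  67  64  70  74  88 101  98  96 105 111] [11 12 11  9  8  6  8  6  9  8  9 11 12 14]
174 [5 4 4 4 0 2 2 0 1 2 4 2 2 4] [87 89 88 77 52 67 82 80 79 80 77 72 76 79] [5 5 6 5 5 4 4 3 3 3 4 6 7 5]
```

View pics/s11.png

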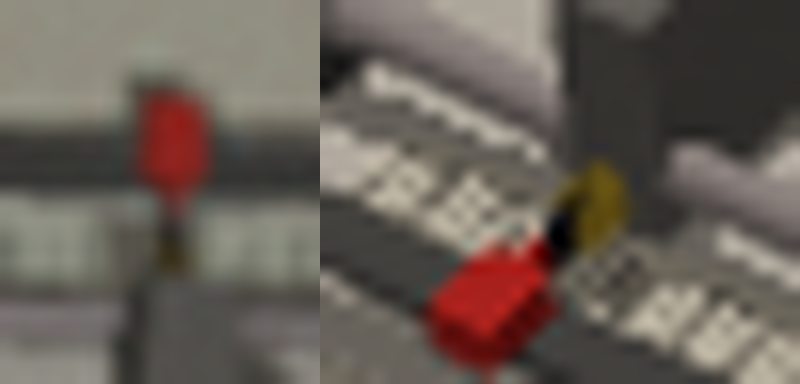

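View pics/s11f.png

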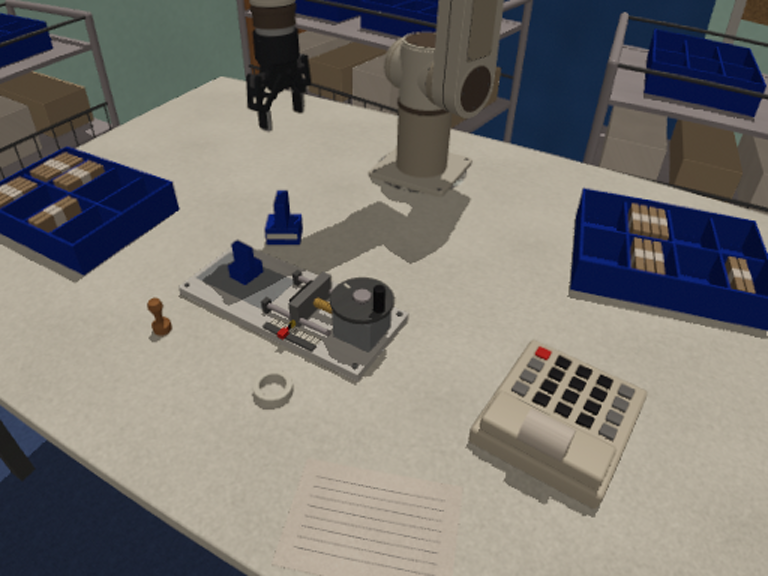

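The clear view agrees: tab tip u=290.50, pointer u=290.5, and nothing moved when I let go. Next is the gauge pose.

```bash
python3 - <<'E'
from h import *
d=np.load('f.npz')
a=cv2.resize(np.clip(d['T'],0,255).astype(np.uint8)[175:215,318:358],None,fx=10,fy=10,interpolation=cv2.INTER_CUBIC)
b=cv2.resize(np.clip(d['S'],0,255).astype(np.uint8)[155:195,143:183],None,fx=10,fy=10,interpolation=cv2.INTER_CUBIC)
o=np.hstack([a,b]);o=np.clip(o.astype(float)*1.6,0,255).astype(np.uint8); cv2.imwrite('pics/g.png',o[:,:,::-1])
E
```

```text
(no output)
```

View pics/g.png

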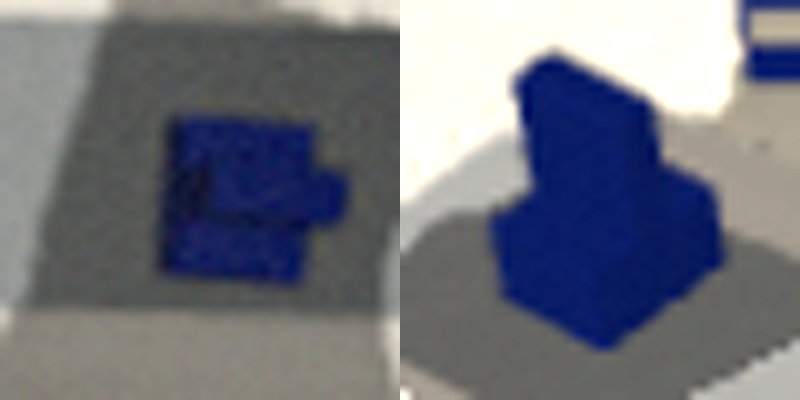

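```bash
python3 - <<'E'
from h import *
T=cam('top');S=cam('scene')
f=lambda x,y:(318+(x+.5)/10-.5,175+(y+.5)/10-.5)
g=lambda x,y:(143+(x-400+.5)/10-.5,155+(y+.5)/10-.5)
P=[onz(T,*f(*q),.046)[:2] for q in((168,115),(318,122),(305,286),(160,273))]
P=np.array(P);print('foot c',P.mean(0),'sides',[round(np.linalg.norm(P[i]-P[(i+1)%4]),4) for i in range(4)])
a=P[0]+P[3]-P[1]-P[2]; print('yaw(foot y-axis)',np.degrees(np.arctan2(-a[0],a[1])))
b=P[0]+P[1]-P[2]-P[3]; print('yaw(foot x)',np.degrees(np.arctan2(b[1],b[0])))
Q=np.array([onz(T,*f(*q),.085)[:2] for q in((212,160),(348,172),(342,226),(207,213))]);print('rib c',Q.mean(0),[round(np.linalg.norm(Q[i]-Q[(i+1)%4]),4) for i in range(4)])
a=Q[0]+Q[3]-Q[1]-Q[2]; print(np.degrees(np.arctan2(-a[0],a[1])))
# scene rib top: left corner(515,85) top(555,50) right (655,100)
R=np.array([onz(S,*g(*q),.085)[:2] for q in((517,82),(555,48),(652,100))]);print('S rib',R,np.linalg.norm(R[0]-R[1]),np.linalg.norm(R[1]-R[2])); e=R[2]-R[1];print(np.degrees(np.arctan2(-e[0],e[1])))
print('S bottom corner',onz(S,*g(605,350),.018), 'foot top right',onz(S,*g(715,185),.046))
print('S rib c', (R[0]+R[2])/2, jig((R[0]+R[2])/2),'T',jig(Q.mean(0)),jig(P.mean(0)))
E
```

```text
foot c [ 0.54005314 -0.08955554] sides [np.float64(0.0451), np.float64(0.049), np.float64(0.0435), np.float64(0.047)]
yaw(foot y-axis) -4.759856753689134
yaw(foot x) -5.495594193549877
rib c [ 0.53977971 -0.09115784] [np.float64(0.0395), np.float64(0.0156), np.float64(0.0391), np.float64(0.0153)]
-6.13939988822827
S rib [[ 0.54687206 -0.10582189]
 [ 0.53021815 -0.10686426]
 [ 0.53561443 -0.07007171]] 0.016686495165950624 0.037186172114016106
-8.343948543925789
S bottom corner [ 0.56272067 -0.0753878   0.018     ] foot top right [ 0.5184079  -0.06869668  0.046     ]
S rib c [ 0.54124325 -0.0879468 ] [ -10.15823397 -102.86241424] T [ -11.48602192 -106.13192272] [ -11.2799311  -104.51957905]
```

```bash
python3 - <<'E'
from h import *
d=np.load('f.npz'); 
a=cv2.resize(np.clip(d['T']*1.5,0,255).astype(np.uint8)[160:220,280:330],None,fx=10,fy=10,interpolation=cv2.INTER_CUBIC)
cv2.imwrite('pics/p.png',a[:,:,::-1])
rel((.5403,-.0896,.15),-6)
E
```

```text
[0.0401 0.183  0.0723] [-0.      0.      0.0628]
```

View pics/p.png

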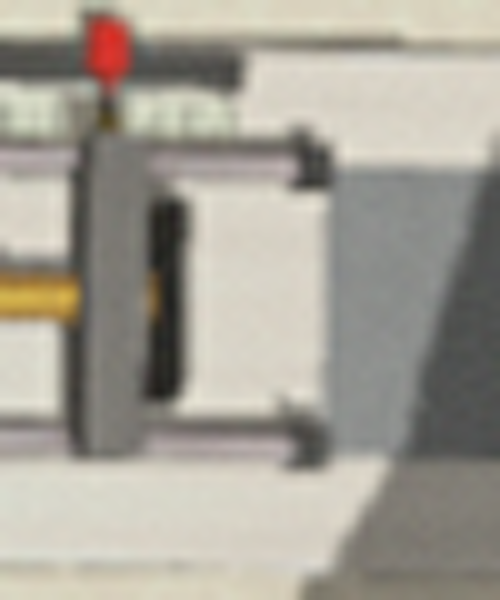

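```bash
python3 - <<'E'
from h import *
T=cam('top')
f=lambda x,y:(280+(x+.5)/10-.5,160+(y+.5)/10-.5)
print('pad',[jig(onz(T,*f(187,q),.053)).round(1) for q in(198,299,400)])
print('guide',[jig(onz(T,*f(*q),.065)).round(1) for q in((110,137),(110,455),(80,296),(147,296))])
print('posts',[jig(onz(T,*f(*q),.035)).round(1) for q in((325,155),(322,440))])
E
```

```text
pad [array([29.4, 25.6]), array([-0.3, 25. ]), array([-30. ,  24.5])]
guide [array([45.5, 49.9]), array([-47. ,  48.1]), array([-1.1, 57.7]), array([-0.6, 38.2])]
posts [array([ 45.3, -18. ]), array([-40.2, -18.5])]
```

Emit:
apply_moves(
  plan=[0.008,0.036,0.014,0,0,0.012,0.016,0.073,0.028,0,0,0.025,0.024,0.11,0.042,0,0,0.037,0.032,0.147,0.056,0,0,0.05,0.04,0.183,0.072,0,0,0.063,0.04,0.183,0.072,0,0,0.063,0.04,0.183,0.072,0,0,0.063],
  grip=0.0854,
)

```text
clock: 13.15
eef_pos: [0.5401, -0.0891, 0.1469]
tool_rot: [0.743, 0.67, -0.002, -0.002]
ft_force: [0.4, -0.0, 0.4]
grip_width: 0.0852
```

```bash
python3 - <<'E'
from h import *
save(cam('scene'),'s12.png',(110,90,240,220),4.5)
rel((.5403,-.0896,.054),-6);print(sensors.get_obs()['clock'])
E
```

```text
[-0.      0.0011  0.0947] [-0.0038 -0.      0.0003]
13.2
```

View pics/s12.png

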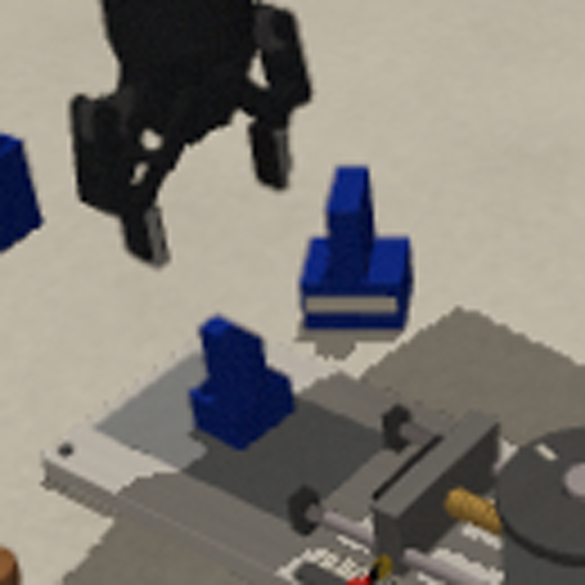

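Open jaws hang over the bed gauge rib at (230,345) in the crop. Descend and grip.

Emit:
apply_moves(
  plan=[0,0.001,0.03,0,0,0,0,0.001,0.055,0,0,0,0,0.001,0.075,0,0,0,0,0.001,0.088,0,0,0,0,0.001,0.094,0,0,0,0,0.001,0.094,0,0,0],
)

```text
clock: 13.7
eef_pos: [0.5397, -0.0902, 0.0566]
tool_rot: [0.744, 0.669, -0.0, -0.0]
ft_force: [1.3, 1.0, 0.1]
grip_width: 0.0856
```

```bash
python3 - <<'E'
from h import *
save(cam('scene'),'s13.png',(110,90,240,220),4.5)
rel((.5403,-.0896,.054),-6);o=sensors.get_obs();print(o['clock'],o['ft_force'])
E
```

```text
[ 0.0006 -0.0005  0.0036] [ 0.001   0.0001 -0.001 ]
13.75 [-0.02012946  0.07821477  1.01594671]
```

View pics/s13.png

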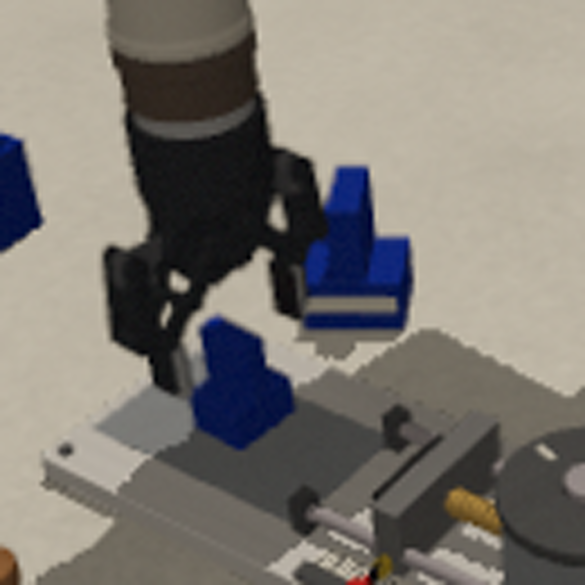

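Emit:
apply_moves(
  plan=[0,0,0.003,0,0,0,0,0,0.003,0,0,0,0,0,0.003,0,0,0,0,0,0.003,0,0,0,0,0,0.003,0,0,0,0,0,0.003,0,0,0,0,0,0.003,0,0,0,0,0,0.003,0,0,0],
  grip=0.0,
)

```text
clock: 14.42
eef_pos: [0.5409, -0.0898, 0.0533]
tool_rot: [0.743, 0.669, -0.0, -0.0]
ft_force: [-1.4, 0.8, 1.9]
grip_width: 0.0151
```

```bash
python3 - <<'E'
from h import *
S=avg('scene',2);T=avg('top',2);save(S,'s14.png',(110,90,240,220),4.5);save(T,'t14.png',(270,140,380,250),5)
rel((.5403,-.0896,.054),-6);o=sensors.get_obs();print(o['clock'],o['eef_pos'],o['ft_force'],o['grip_width'])
E
```

```text
[ 0.0001 -0.0007 -0.0007] [-0.0006 -0.     -0.0003]
14.6167 [ 0.54093979 -0.08979806  0.05332146] [-1.71265276  0.35012671  2.63046141] 0.01537095987819197
```

View pics/s14.png

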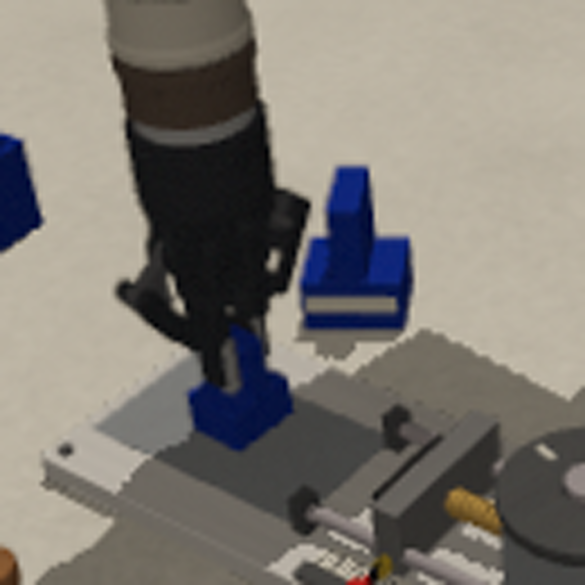

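View pics/t14.png

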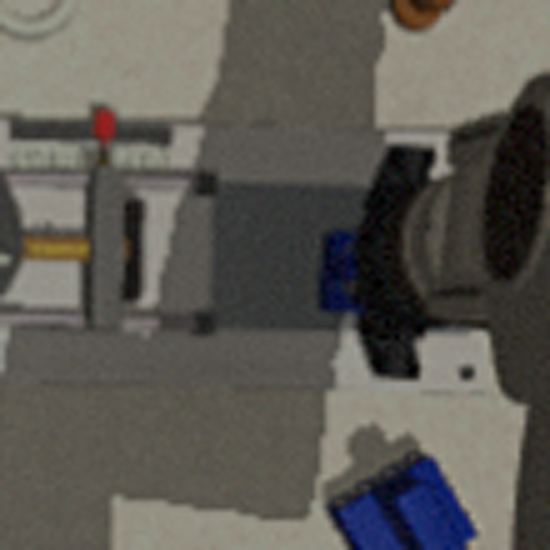

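```bash
python3 - <<'E'
from h import *
print(jig(sensors.get_obs()['eef_pos']))
R=np.array([[np.cos(YAW),-np.sin(YAW)],[np.sin(YAW),np.cos(YAW)]])
p=J0+R@np.array([0,-.015]); print(p); rel((*p,.0533),-2.4)
E
```

```text
[ -10.38390405 -104.72475341]
[ 0.55507187 -0.00058684]
[0.0902 0.0047 0.    ] [-0.0006 -0.     -0.0631]
```

Emit:
apply_moves(
  plan=[0.005,0,0,0,0,-0.006,0.014,0.001,0,0,0,-0.013,0.024,0.001,0,0,0,-0.02,0.034,0.002,0,0,0,-0.027,0.044,0.002,0,0,0,-0.034,0.054,0.003,0,0,0,-0.041,0.064,0.003,0,0,0,-0.048,0.074,0.004,0,0,0,-0.055,0.083,0.0045,0,0,0,-0.06,0.088,0.0047,0,0,0,-0.063,0.09,0.0047,0,0,0,-0.063,0.09,0.0047,0,0,0,-0.063],
)

```text
clock: 15.62
eef_pos: [0.5556, 0.0003, 0.0533]
tool_rot: [0.721, 0.693, 0.001, -0.0]
ft_force: [0.7, 0.8, -0.7]
grip_width: 0.0154
```

```bash
python3 - <<'E'
from h import *
S=avg('scene',3);T=avg('top',3);save(S,'s15.png',(140,140,240,240),6);save(T,'t15.png',(270,150,350,230),7)
np.savez('g.npz',T=T['avg'],S=S['avg'])
o=sensors.get_obs();print(o['clock'],o['eef_pos'],o['ft_force'],o['grip_width'],jig(o['eef_pos']));rel(o['eef_pos'],-2.4)
E
```

```text
15.9167 [ 0.5553702  -0.00079843  0.05331561] [ 0.70117321  1.73406658 -0.79126463] 0.014839972022871177 [  0.30692988 -15.19890977]
[0. 0. 0.] [ 0.0001 -0.0007 -0.0003]
```

View pics/s15.png

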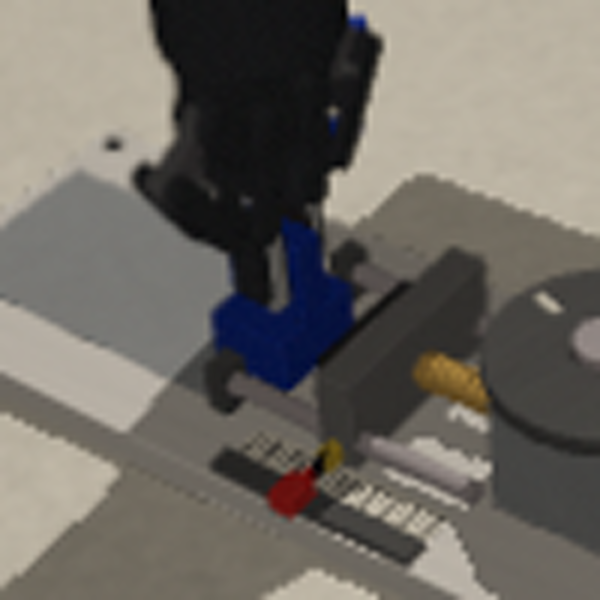

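View pics/t15.png

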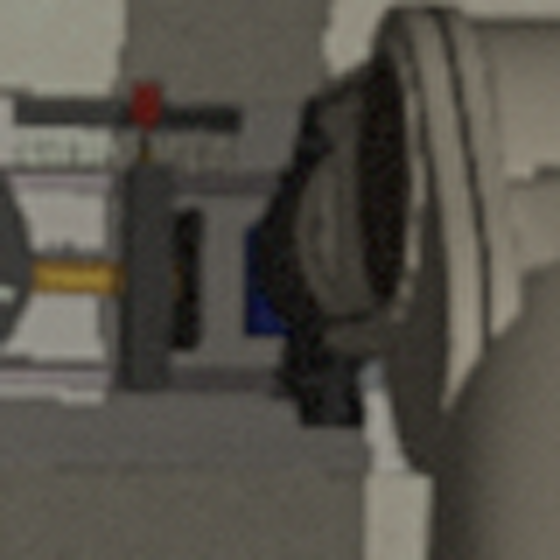

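```bash
python3 - <<'E'
from h import *
T=cam('top');d=np.load('g.npz')['T']
bl=d[...,2]-d[...,0]
G=[];P=[]
for v in range(178,203):
    r=bl[v,298:315]; m=30
    i=np.where(r>m)[0]
    if len(i) and 184<=v<=195: i=i[0]; u=298+i-1+(m-r[i-1])/(r[i]-r[i-1]); G.append((u,v))
    g=d[v,292:305].mean(1)
    if 182<=v<=197:
        j=np.argmin(g[:8]); lo=g[j]; hi=g[j:].max(); t=(lo+hi)/2; k=j+np.where(g[j:]>t)[0][0]; P.append((292+k-1+(t-g[k-1])/(g[k]-g[k-1]),v))
G=np.array([jig(onz(T,u,v,.046)) for u,v in G]);P=np.array([jig(onz(T,u,v,.053)) for u,v in P])
print(G.round(1).tolist());print(P.round(1).tolist())
for a in(G,P): c=np.polyfit(a[:,0],a[:,1],1);print(c,np.degrees(np.arctan(c[0])),'y@0',c[1])
col=np.array([bl[v,306:310].mean() for v in range(172,206)]);print(col.round(0))
E
```

```text
[[-6.8, 1.5], [-9.8, 2.3], [-12.7, 1.6], [-15.7, 1.6]]
[[21.6, 24.7], [18.7, 24.8], [15.7, 25.2], [12.8, 25.8], [9.8, 25.4], [6.9, 25.3], [3.9, 25.0], [1.0, 25.4], [-1.9, 25.0], [-4.9, 25.2], [-7.8, 25.1], [-10.8, 25.0], [-13.7, 25.0], [-16.6, 24.7], [-19.6, 24.9], [-22.5, 24.5]]
[0.01477376 1.9406478 ] 0.846412570022905 y@0 1.9406478036173902
[9.47743907e-03 2.50610262e+01] 0.5430010018825304 y@0 25.061026157079915
[-9. -7. -8. -5. -3. -4. -7. -6. -4. -0.  0.  3.  3.  1.  2.  0.  5.  1.
  2.  8. 18. 27. 29. 33. 42. 27. -5. -9. -9. -7. -6. -5. -4. -5.]
```

```bash
python3 - <<'E'
from h import *
T=cam('top');d=np.load('g.npz')['T']
f=d[...,2]/(d.sum(2)+1)
print((f[180:200,302:312]*100).round(0).astype(int))
G=[]
for v in range(183,197):
    r=f[v,300:310]; m=.45; i=np.where(r>m)[0]
    if len(i): i=i[0]; G.append((300+i-1+(m-r[i-1])/(r[i]-r[i-1]),v))
G=np.array([jig(onz(T,u,v,.046)) for u,v in G]);print(G.round(1).tolist())
c=np.polyfit(G[:,0],G[:,1],1);print(c,np.degrees(np.arctan(c[0])))
for u in(305,306,307):
    r=f[:,u];i=np.where(r[175:205]>.45)[0]+175;print(u,[jig(onz(T,u,v,.046)).round(1) for v in(i[0]-.5,i[-1]+.5)])
E
```

```text
[[32 32 32 32 32 32 30 33 30 26]
 [31 31 31 32 33 32 33 35 30 26]
 [31 31 32 35 37 33 30 29 23 30]
 [32 31 32 40 51 32 30 31 30 28]
 [32 31 32 45 44 34 30 32 26 26]
 [31 31 32 43 46 26 24 34 30 29]
 [32 31 32 44 44 30 30 35 32 30]
 [31 31 31 41 44 33 28 29 27 31]
 [31 31 33 43 54 35 33 33 30 27]
 [32 31 32 43 46 30 31 30 30 33]
 [32 32 32 42 44 38 31 27 28 32]
 [31 31 32 42 48 49 32 31 30 33]
 [31 31 32 46 56 54 42 29 29 36]
 [31 31 32 45 66 61 65 31 26 32]
 [31 31 32 47 62 58 53 45 34 27]
 [31 31 31 47 56 53 57 49 35 32]
 [31 31 31 52 61 60 56 63 45 36]
 [31 31 32 43 51 49 53 48 53 63]
 [32 31 32 32 32 32 31 33 34 38]
 [32 32 32 31 32 31 31 32 30 31]]
[[19.9, 3.0], [16.9, 4.4], [13.9, 2.2], [5.0, 3.5], [2.1, 2.6], [-3.9, 2.6], [-6.9, 4.2], [-9.8, 3.9], [-12.8, 4.2], [-15.8, 4.2], [-18.7, 4.7]]
[-0.0337383   3.55210132] -1.9323292921859345
305 [array([18.3,  4.4]), array([-20.2,   3.7])]
306 [array([21.4,  1.5]), array([-23.1,   0.7])]
307 [array([-2.3, -1.9]), array([-23. ,  -2.3])]
```

Emit:
apply_moves(
  plan=[0.003,0,0,0,0,0,0.007,0,0,0,0,0,0.011,0,0,0,0,0,0.014,0,0,0,0,0,0.016,0,0,0,0,0,0.016,0,0,0,0,0,0.016,0,0,0,0,0],
)

```text
clock: 16.6
eef_pos: [0.556, 0.0157, 0.0533]
tool_rot: [0.722, 0.692, 0.0, -0.0]
ft_force: [-0.3, 0.0, -0.2]
grip_width: 0.0153
```

Emit:
apply_moves(
  plan=[0.001,0,0,0,0,0,0.002,0,0,0,0,0,0.002,0,0,0,0,0],
)

```text
clock: 16.85
eef_pos: [0.5561, 0.0171, 0.0533]
tool_rot: [0.722, 0.692, -0.0, 0.0]
ft_force: [0.1, -1.8, 1.6]
grip_width: 0.0153
```

```bash
python3 - <<'E'
from h import *
F=[];
for i in range(4):
    save(cam('scene'),'s16.png',(140,140,240,240),6); o=sensors.get_obs();F.append(o['ft_force'])
print(o['clock'],o['eef_pos'],np.mean(F,0),np.std(F,0),jig(o['eef_pos']))
E
```

```text
17.05 [0.55606071 0.01708197 0.05328202] [ 0.00382652 -1.33493433 -0.20451041] [0.50832893 0.28456129 0.3839219 ] [0.24808436 2.69472212]
```

View pics/s16.png

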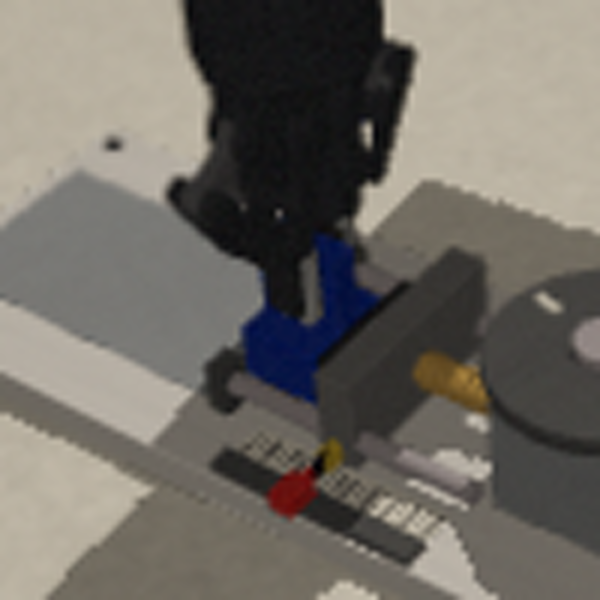

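The gauge is just short of the pad and the forces are near zero. I'll go on in 1 mm steps.

Emit:
apply_moves(
  plan=[0.0005,0,0,0,0,0,0.001,0,0,0,0,0,0.001,0,0,0,0,0],
)

```text
clock: 17.3
eef_pos: [0.5561, 0.0182, 0.0533]
tool_rot: [0.722, 0.692, -0.0, -0.0]
ft_force: [0.1, -2.3, 0.3]
grip_width: 0.0152
```

Emit:
apply_moves(
  plan=[0.0005,0,0,0,0,0,0.001,0,0,0,0,0,0.001,0,0,0,0,0],
)

```text
clock: 17.55
eef_pos: [0.5562, 0.0193, 0.0533]
tool_rot: [0.722, 0.692, 0.0, -0.0]
ft_force: [0.8, -1.9, 0.2]
grip_width: 0.0154
```

Emit:
apply_moves(
  plan=[0.0003,0,0,0,0,0,0.0005,0,0,0,0,0,0.0005,0,0,0,0,0],
)

```text
clock: 17.8
eef_pos: [0.5562, 0.0197, 0.0533]
tool_rot: [0.722, 0.692, 0.0, -0.0]
ft_force: [-0.2, -2.9, -0.2]
grip_width: 0.0148
```

Emit:
apply_moves(
  plan=[0.0004,0,0,0,0,0,0.0008,0,0,0,0,0,0.0008,0,0,0,0,0],
)

```text
clock: 18.05
eef_pos: [0.5562, 0.0205, 0.0533]
tool_rot: [0.722, 0.692, 0.0, -0.0]
ft_force: [0.0, -1.5, 0.1]
grip_width: 0.0152
```

Emit:
apply_moves(
  plan=[0.0003,0,0,0,0,0,0.0006,0,0,0,0,0,0.0006,0,0,0,0,0],
)

```text
clock: 18.3
eef_pos: [0.5563, 0.0211, 0.0533]
tool_rot: [0.722, 0.692, 0.0, -0.0]
ft_force: [-1.2, -1.2, -0.1]
grip_width: 0.0152
```

Emit:
apply_moves(
  plan=[0.0003,0,0,0,0,0,0.0005,0,0,0,0,0,0.0005,0,0,0,0,0],
)

```text
clock: 18.55
eef_pos: [0.5563, 0.0215, 0.0533]
tool_rot: [0.722, 0.692, -0.0, 0.0]
ft_force: [-0.7, -2.6, 1.3]
grip_width: 0.0149
```

Emit:
apply_moves(
  plan=[0.0005,0,0,0,0,0,0.001,0,0,0,0,0,0.001,0,0,0,0,0],
)

```text
clock: 18.8
eef_pos: [0.5563, 0.022, 0.0533]
tool_rot: [0.722, 0.692, -0.0, 0.0]
ft_force: [-0.8, -3.8, -0.2]
grip_width: 0.015
```

Emit:
apply_moves(
  plan=[0.0003,0,0,0,0,0,0.0006,0,0,0,0,0,0.0006,0,0,0,0,0],
)

```text
clock: 19.05
eef_pos: [0.5563, 0.0223, 0.0534]
tool_rot: [0.722, 0.692, -0.001, 0.001]
ft_force: [0.2, -5.5, 1.3]
grip_width: 0.0152
```

```bash
python3 - <<'E'
from h import *
F=[];
for i in range(2):
    save(cam('scene'),'s17.png',(140,140,240,240),6);save(cam('top'),'t17.png',(270,150,350,230),7); o=sensors.get_obs();F.append(o['ft_force'])
print(o['clock'],o['eef_pos'],np.mean(F,0),np.std(F,0),jig(o['eef_pos']))
E
```

```text
19.25 [0.55631682 0.02224723 0.05335493] [-0.12056146 -5.53116999  0.70234149] [0.21633369 0.32623425 0.08771527] [0.28767598 7.86617743]
```

View pics/s17.png

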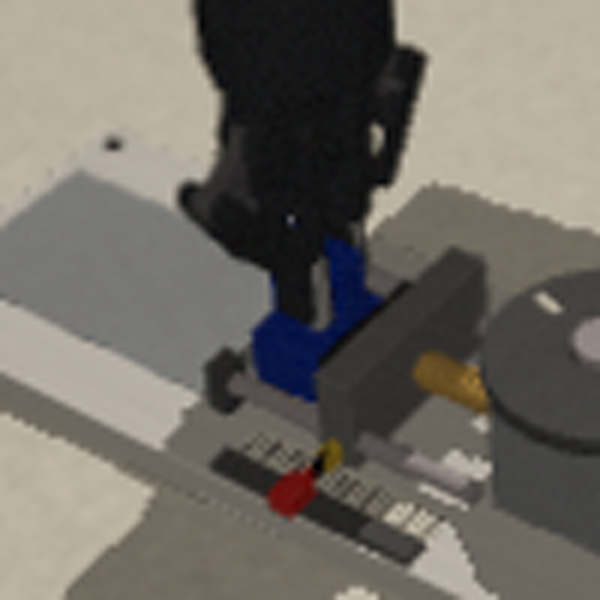

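View pics/t17.png

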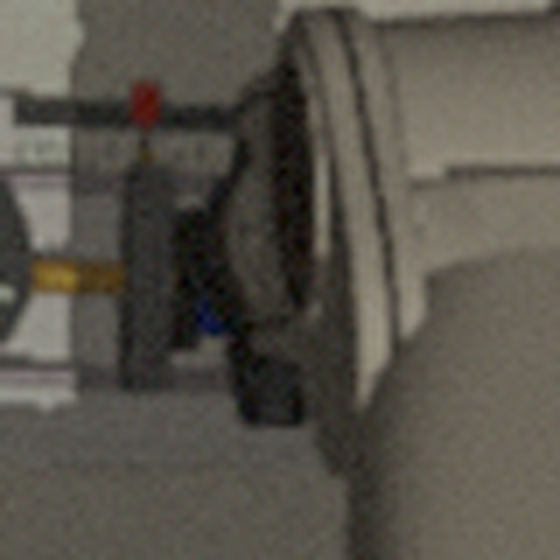

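Emit:
apply_moves(
  plan=[0.0005,0,0,0,0,0,0.001,0,0,0,0,0,0.0012,0,0,0,0,0,0.0012,0,0,0,0,0],
)

```text
clock: 19.58
eef_pos: [0.5563, 0.0226, 0.0533]
tool_rot: [0.722, 0.692, -0.001, 0.001]
ft_force: [-0.4, -6.9, 1.3]
grip_width: 0.0149
```

Emit:
apply_moves(
  plan=[0.0004,0,0,0,0,0,0.0006,0,0,0,0,0,0.0006,0,0,0,0,0],
)

```text
clock: 19.83
eef_pos: [0.5564, 0.0228, 0.0534]
tool_rot: [0.722, 0.692, -0.001, 0.001]
ft_force: [-0.8, -7.8, 1.0]
grip_width: 0.0147
```

Emit:
apply_moves(
  plan=[0.0007,0,0,0,0,0,0.0014,0,0,0,0,0,0.002,0,0,0,0,0,0.002,0,0,0,0,0],
)

```text
clock: 20.17
eef_pos: [0.5563, 0.0236, 0.0534]
tool_rot: [0.723, 0.691, -0.002, 0.002]
ft_force: [-1.2, -12.1, 1.8]
grip_width: 0.0152
```

Emit:
apply_moves(
  plan=[0.0005,0,0,0,0,0,0.001,0,0,0,0,0,0.001,0,0,0,0,0],
)

```text
clock: 20.42
eef_pos: [0.5563, 0.0238, 0.0535]
tool_rot: [0.723, 0.691, -0.003, 0.003]
ft_force: [-0.9, -13.5, 2.2]
grip_width: 0.0151
```

Emit:
apply_moves(
  plan=[0,0,0,0,0,0,0,0,0,0,0,0,0,0,0,0,0,0,0,0,0,0,0,0,0,0,0,0,0,0],
)

```text
clock: 20.83
eef_pos: [0.5563, 0.0239, 0.0535]
tool_rot: [0.723, 0.691, -0.003, 0.003]
ft_force: [-1.7, -14.1, 2.2]
grip_width: 0.015
```

Emit:
apply_moves(
  plan=[0,0,0,0,0,0,0,0,0,0,0,0,0,0,0,0,0,0,0,0,0,0,0,0,0,0,0,0,0,0],
)

```text
clock: 21.25
eef_pos: [0.5563, 0.0238, 0.0534]
tool_rot: [0.723, 0.691, -0.003, 0.003]
ft_force: [-0.8, -13.3, 1.8]
grip_width: 0.0151
```

```bash
python3 - <<'E'
from h import *
F=[]
for i in range(3): S=cam('scene');F.append(sensors.get_obs()['ft_force'])
save(S,'s18.png',(140,140,240,240),6)
o=sensors.get_obs();print(o['clock'],o['eef_pos'],np.mean(F,0),jig(o['eef_pos']));rel(o['eef_pos'],-2.4)
E
```

```text
21.4 [0.55631426 0.02385683 0.05344068] [ -1.31698287 -13.16256175   1.64548681] [0.2177103  9.47425803]
[0. 0. 0.] [-0.      0.0081 -0.0028]
```

View pics/s18.png

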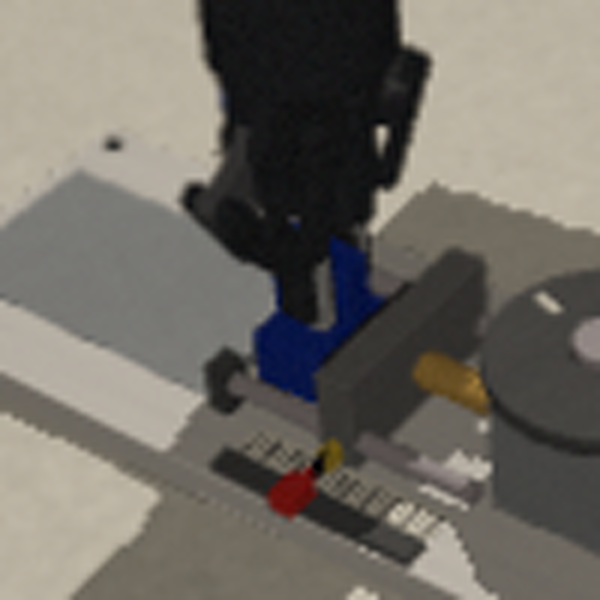

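Held for about 0.9 s at 13–14 N on the wrist sensor, which includes roughly 1.5–2 N of bed drag. The pointer did not move. I'll ease the load off before letting go.

Emit:
apply_moves(
  plan=[-0.001,0,0,0,0,0,-0.002,0,0,0,0,0,-0.003,0,0,0,0,0,-0.003,0,0,0,0,0],
)

```text
clock: 21.73
eef_pos: [0.5563, 0.0228, 0.0534]
tool_rot: [0.722, 0.692, -0.001, 0.001]
ft_force: [-0.4, -8.2, 0.7]
grip_width: 0.0149
```

Emit:
apply_moves(
  plan=[-0.0005,0,0,0,0,0,-0.001,0,0,0,0,0,-0.001,0,0,0,0,0],
)

```text
clock: 21.98
eef_pos: [0.5563, 0.0226, 0.0533]
tool_rot: [0.722, 0.692, -0.001, 0.001]
ft_force: [0.8, -7.0, 0.3]
grip_width: 0.015
```

Emit:
apply_moves(
  plan=[-0.0005,0,0,0,0,0,-0.0012,0,0,0,0,0,-0.0012,0,0,0,0,0],
)

```text
clock: 22.23
eef_pos: [0.5563, 0.0223, 0.0533]
tool_rot: [0.722, 0.692, -0.0, 0.0]
ft_force: [-0.8, -4.4, 0.4]
grip_width: 0.0153
```

Emit:
apply_moves(
  plan=[-0.0004,0,0,0,0,0,-0.0006,0,0,0,0,0,-0.0006,0,0,0,0,0],
)

```text
clock: 22.48
eef_pos: [0.5563, 0.0222, 0.0533]
tool_rot: [0.722, 0.692, 0.0, -0.0]
ft_force: [0.2, -4.7, 0.3]
grip_width: 0.0152
```

Emit:
apply_moves(
  plan=[-0.0003,0,0,0,0,0,-0.0006,0,0,0,0,0,-0.0006,0,0,0,0,0],
)

```text
clock: 22.73
eef_pos: [0.5563, 0.0221, 0.0533]
tool_rot: [0.722, 0.692, 0.0, -0.0]
ft_force: [-0.2, -1.6, -0.1]
grip_width: 0.0151
```

Emit:
apply_moves(
  plan=[0,0,0,0,0,0,0,0,0,0,0,0],
)

```text
clock: 22.9
eef_pos: [0.5563, 0.022, 0.0533]
tool_rot: [0.722, 0.692, 0.0, -0.0]
ft_force: [0.2, -1.5, -0.9]
grip_width: 0.0152
```

Contact load is now about 1.5 N. I'll open partly, so the fingers stay clear of the posts, and lift.

Emit:
apply_moves(
  plan=[0,0,0,0,0,0,0,0,0,0,0,0,0,0,0,0,0,0,0,0,0,0,0,0,0,0,0,0,0,0],
  grip=0.04,
)

```text
clock: 23.32
eef_pos: [0.5563, 0.0218, 0.0534]
tool_rot: [0.722, 0.692, 0.0, -0.0]
ft_force: [0.4, -0.3, 0.4]
grip_width: 0.0399
```

Emit:
apply_moves(
  plan=[0,0,-0.01,0,0,0,0,0,-0.03,0,0,0,0,0,-0.06,0,0,0,0,0,-0.1,0,0,0,-0.02,0,-0.14,0,0,0,-0.06,-0.03,-0.16,0,0,0,-0.1,-0.06,-0.17,0,0,0,-0.14,-0.1,-0.17,0,0,0,-0.18,-0.13,-0.17,0,0,0,-0.21,-0.16,-0.17,0,0,0,-0.24,-0.19,-0.17,0,0,0,-0.24,-0.19,-0.17,0,0,0],
)

```text
clock: 24.32
eef_pos: [0.3588, -0.2074, 0.2243]
tool_rot: [0.722, 0.692, 0.0, 0.001]
ft_force: [0.4, -1.0, 0.3]
grip_width: 0.0398
```

```bash
python3 - <<'E'
from h import *
T,S=big('h',6); np.savez('h2.npz',T=T['avg'],S=S['avg'])
save(S,'s19.png',(140,140,240,240),6);save(T,'t19.png',(270,150,350,230),7)
d=T['avg'];f=d[...,2]/(d.sum(2)+1);print((f[180:200,294:306]*100).round(0).astype(int))
for v in(168,169,170,171,172): print(v,(d[v,284:298,0]-d[v,284:298,1]).round().astype(int),d[v,284:298].mean(1).round().astype(int))
E
```

```text
T yellow [290.45 171.86] [53.9 46.3]
S yellow [194.59 215.35] [51.2 48.7]
24.9167 [ 0.3609 -0.2057  0.2231] [ 0.1  0.9 -0.1] 0.03982171182036308
[[32 30 31 30 31 30 31 31 30 31 31 31]
 [32 30 31 29 37 39 38 38 38 37 36 36]
 [32 30 29 29 39 48 48 50 51 51 49 51]
 [32 31 29 31 39 49 52 53 52 53 50 53]
 [31 31 30 31 35 49 51 49 50 50 49 51]
 [32 32 29 30 37 50 50 49 51 50 49 50]
 [32 31 30 31 35 44 53 56 56 59 59 57]
 [31 28 30 29 32 40 54 60 59 58 56 61]
 [30 23 30 30 32 45 55 57 59 57 57 59]
 [29 22 30 31 32 40 55 57 57 57 57 58]
 [29 21 31 30 32 43 53 56 56 56 55 58]
 [30 24 31 29 36 46 54 53 52 56 54 55]
 [32 29 29 31 44 54 56 58 57 56 54 56]
 [32 30 31 29 47 55 57 59 57 58 58 58]
 [32 30 30 29 48 56 58 56 58 57 58 58]
 [32 30 29 32 52 57 59 59 56 56 57 58]
 [32 28 29 31 52 60 60 59 61 60 58 60]
 [32 31 28 30 43 44 46 45 45 45 47 47]
 [31 30 33 29 31 32 32 31 32 32 32 32]
 [32 31 29 31 31 31 31 32 31 31 31 31]]
168 [ 0  2 -1 -1 -2  3 35 38  2 -1  0  2  1  1] [ 99  99  97 101 104  88  63  76  81  82  83  81  84  85]
169 [-1 -1  0  2  0  0 17 16 -1 -1 -1 -1  1  0] [133 124 103 103 104  90  61  78  98 116 120 118 127 129]
170 [-3 -1  0  2  3  3  4  2  0 -1 -2 -1  0 -1] [137 122 102  83  84  74  44  65 102 129 140 129 132 135]
171 [-3 -2 -1  5  4  3  5  3  1 -2 -2 -2 -3 -2] [133 117 106  81  79  71  43  61  99 129 137 124 127 131]
172 [-1 -2  0  3  3  4  8  6  2 -2 -2 -3 -2 -4] [132 116 105  84  76  63  44  60  96 122 124 115 128 131]
```

View pics/s19.png

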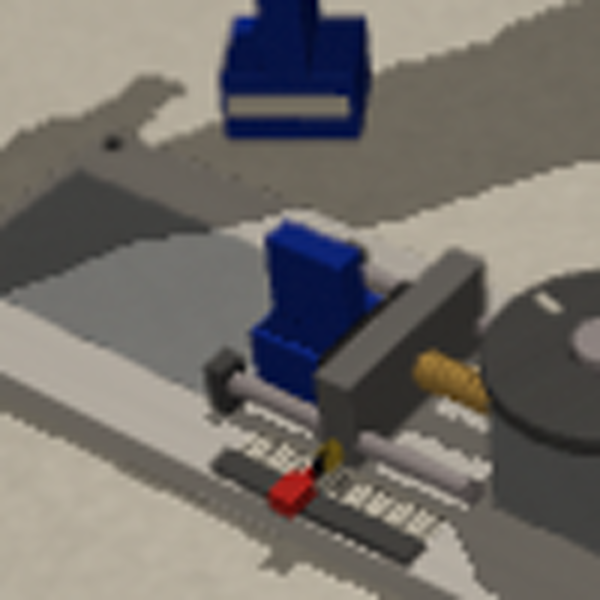

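View pics/t19.png

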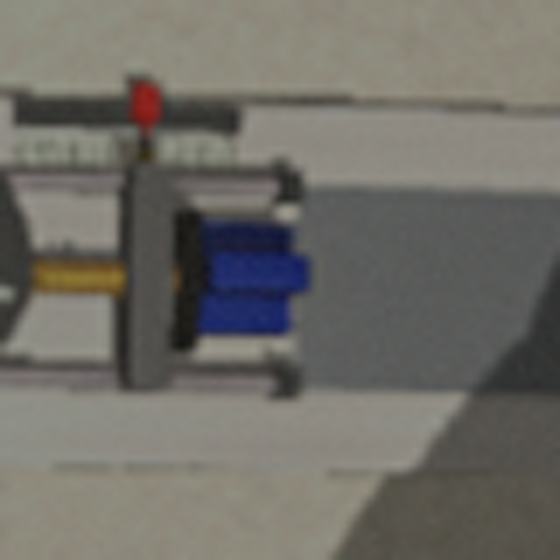

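```bash
python3 -c "
from h import *
print(bot.job_done())"
```

```text
the job is handed in; nothing more can be done
None
```

The guide is set to the red tab, the gauge has been pressed against the pad, and I handed the job in at about 25 s of the 72 s allowed.

- **Setting the guide:** I wound the crank clockwise until the pointer was about 6 mm past the tab. Camera estimates of that overshoot ranged from 4.7 to 7.6 mm, and the crank angle gave 5.8 mm. I then wound anticlockwise only until the pointer was level with the tab.
- **Pressing the gauge:** I used the smaller blue gauge from the bed, turned it square and slid it along the bed to the middle of the pad. I held it for about 0.9 s at 13–14 N on the wrist sensor. After subtracting bed drag that is about 12 N on the pad, and no reading passed 14.1 N. I eased the load to about 1.5 N before letting go.

**Last checks**
- **Pointer and tab:** In the top view they agree to about 0.3 mm, and the pointer did not move during the press or afterwards.
- **Pointer in the scene view:** This reads the pointer about 1.5–2 mm past the tab if both tips are at the same height. I put that down to the visible top edge of the tab being about 3 mm higher, and relied on the top view, which is barely affected by height.
- **Gauge:** It stands at the pad, square and centred to within about 1 mm, with no visible gap. Contact after letting go was judged from the pictures and the small remaining force, not measured separately.
- **Bystanders:** The robot went nowhere near the stamp, tape roll or calculator. I last saw all three in place after the cranking and did not look at them again at the end.

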